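Load the soak-test drawer behind its latched guard gate

ROBOT

A 6-joint arm with a two-finger parallel gripper is mounted at the origin on the work surface. World frame = base frame: x ahead of the robot, y to its left, z up, the work surface at z = 0. Lengths are in m, angles in rad, forces in N, time in s.
With the tool pointing down it reaches from about 0.35 to 0.85 m from the base axis. Payload 8.1 kg.
Tool frame: the origin (TCP) lies midway between the tips of the shut fingers; the grasp point (between the pads) lies 19 mm behind it; z points along the fingers, y is the direction in which the jaws open and shut (so a half turn about z gives the same grasp; the last joint's range is limited). The gripper opens to 93 mm and grips with 3 to 60 N. Pads are 15 mm wide; open, the fingers measure 128 mm over their backs; the gripper's body (75 mm by 188 mm) begins 65 mm behind the grasp point.
Start: joints at [1.023, 0.13, 1.488, -0, 1.523, -0.085], TCP at [0.268, 0.537, 0.191] pointing down, gripper open.
Joint ranges: [-2.96, 2.96], [-0.89, 2.26], [0.02, 2.5], [-1.34, 4.48], [0, 2.73], [-2.66, 2.66]. Speed limits (rad/s): [2.39, 2.39, 2.79, 3.14, 3.14, 3.14].

INTERFACE

Orientations are given as a rotation vector (axis times angle).
In Python, from plant import robot gives the robot as it stands. The module is installed in compiled form; this text tells all that it offers.
- The arm moves only by the shell command python3 -m pendant 'ROWS' [FORCE]. ROWS is JSON, a list of rows, each an object with "translation": the shift along the tool's x, y, z in mm, a list of three; "twist": the turn, a rotation vector about the tool's x, y, z in rad, a list of three; "grip": the opening, from -1 (shut) to 1 (fully open). A call has exactly 10 rows; each row shifts and turns the pose as measured when the row begins, along the tool's axes as they then stand; what a row does not reach is not made up. A row lasts 1/10 s, in which the tool goes at most 50 mm and 8.59 degrees, less where a joint would pass 70% of its speed; a pose out of reach is approached as far as the arm can. A call is refused whole if a number of a shift passes 50 or a number of a turn 0.15, either way. A call with a gripper value outside its range is refused whole. The fingers move at their own pace and stop on an object; FORCE is the grip in N (left out, the last holds). Time passes only in rows, so rows that do not move let the fingers close, or fill a call up. It gives the time, the measured TCP pose, the force and the opening at its end, in the units of the state.
- robot.read_state(): the state, without advancing time (a new reading comes with each control period).
- robot.read_camera(name): name is "scene" or "top" or "wrist"; returns (picture, depth): 420x560x3 uint8, red, green, blue; 420x560 float32, m along the optical axis (not along the pixel's ray), 0 where there is no reading.
- robot.camera_info(name): a dict with "vertical_fov" (degrees; the focal length in pixels is half the picture's height over the tangent of half this angle, whatever the lens; pixels are square), "cx", "cy" (the principal point, pixels), "cam_to_world" (4x4, takes a point from camera to world coordinates). Camera axes: x right, y up, looking along -z (the intrinsics and any distortion apply to the point x, -y, -z); pixel columns grow to the right and rows downward; lengths in m; the calibration is good to about 2 mm. A picture is of the moment at which its call begins: read the wrist's pose just before it. camera_info takes no time and is no camera call; for the wrist camera it gives the pose at the moment of the call.
- robot.close_job(): hands the job in, once; it reports no verdict.
The state is a dict: "t": time; "q": joint angles; "dq": joint speeds; "joint_torque": joint torques, N m; "tool_pos": TCP position; "orientation": TCP orientation; "force": force on the tool from outside, world axes, zero at the start; "wrist_torque": the same for the moment, N m; "opening": finger opening in m.
Only numpy, scipy, OpenCV 4.12 (cv2) and the standard library are available. Lean on these libraries where they do the work, as an engineer would, in place of code of your own. Each camera call takes 0.05 s, during which the arm holds its last target. There are 200 camera calls.

TASK

Load the soak-test unit: lift the gate's latch bar out of its catch (the thumb lever is there for that) and swing the gate wide open, pull the drawer right out, and lay every white fuse from the bench flat in a bay of its own, blades pointing front and back. Then push the drawer fully home and swing the gate shut until the latch bar has dropped into its catch again. Leave the other things on the bench where they are.

Things in the scene. Friction and masses are not known exactly. Their poses are not given: they have to be found in the camera images.
- unit: grey soak-test unit, fixed, 280 wide. Origin on the bench under the middle of the drawer compartment's front; x into the unit (away from the robot), y left, z up. Plinth 75 high, its face at x = -65. Compartment roof from x = 0 back, top at 160. Two cheeks (y = 128 to 140 either side, tops 140) run forward to x = -65; between them it is open from above.
- catch (a point): top of the catch's upright steel lip on the right cheek (x = -94, y = -153, z = 116 of the unit; lip 6 thick, 26 wide), which holds the bar from in front. A sloping strike falls from it towards the robot to x = -122, z = 94: pushed shut, the bar rides up it and drops in by itself.
- gate (a joint): guard gate, clear panel in an aluminium frame, 262 long, 80 to 140 above the bench, 12 thick, upright hinge at its left end. 0 shut, grows in rad as the right end swings out to the robot and round to the left, to 2.5. Slightly stiff (0.12 N m): stays where left. Held shut by the bar in the catch. While it is shut the drawer cannot come out.
- latch (a joint): gravity latch on the gate's outer face: steel bar 166 long, 20 high, 8 thick, rigid with an upright thumb lever; both turn about one pivot 148 from the gate hinge, 112 above the bench, 12 outside the gate's mid-plane. 0 bar level; grows in rad to 0.42 as its free end rises, when the lever's top goes towards the hinge. Clears the lip above 0.13; let go, it drops to 0.
- drawer (a joint): the unit's drawer: 0 fully home, grows in m as it comes out towards the robot (-x of the unit), to 0.17; friction about 1.5 N, stays where left. Front panel 250 wide, 80 to 146 above the bench, outer face at x = 0 of the unit when home; inner floor 92 above the bench, side walls 30 high over it.
- thumb_pad (a point): middle of the round black thumb pad on top of the thumb lever: a disc 28 across, 22 thick, its axis square to the gate; 68 above the latch pivot, 180 above the bench with the bar level. The 20 x 8 lever arm runs down from it; the gate's top edge is 40 below.
- gate_hinge (a point): point on the gate's upright hinge axis (in its mid-plane, x = -71, y = 134 of the unit), 110 above the bench
- gate_edge (a point): upper corner of the gate's free end, 270 from the hinge axis, in the gate's mid-plane
- drawer_handle (a point): middle of the drawer's bar handle: a round steel bar 12 thick, 110 long across the drawer, 45 in front of the drawer's front panel, 135 above the bench; 14 mm behind the shut gate
- bay1 (a point): middle of the floor of the leftmost of the drawer's four open bays (92 above the bench, 80 behind the drawer's front face; it moves with the drawer; x as the unit's). Bays are 58 apart and 140 long from front to back; between neighbours stand only two white posts 6 wide, 10 long, 12 high, centred 39 before and behind the middle
- bay2 (a point): middle of the floor of the second from the left of the drawer's four open bays (92 above the bench, 80 behind the drawer's front face; it moves with the drawer; x as the unit's). Bays are 58 apart and 140 long from front to back; between neighbours stand only two white posts 6 wide, 10 long, 12 high, centred 39 before and behind the middle
- bay3 (a point): middle of the floor of the third from the left of the drawer's four open bays (92 above the bench, 80 behind the drawer's front face; it moves with the drawer; x as the unit's). Bays are 58 apart and 140 long from front to back; between neighbours stand only two white posts 6 wide, 10 long, 12 high, centred 39 before and behind the middle
- bay4 (a point): middle of the floor of the rightmost of the drawer's four open bays (92 above the bench, 80 behind the drawer's front face; it moves with the drawer; x as the unit's). Bays are 58 apart and 140 long from front to back; between neighbours stand only two white posts 6 wide, 10 long, 12 high, centred 39 before and behind the middle
- fuse1: white ceramic square-bodied fuse with a flat metal blade at each end; body 60 x 32 x 32, blades 25 long, 18 wide, 5 thick, 110 over all, 0.2 kg; origin at its middle (16 above the bench when it lies flat), x along its length; it has no marked top and either end may lead; between 2 and 4 of the four fuses are present
- fuse2: white ceramic square-bodied fuse with a flat metal blade at each end; body 60 x 32 x 32, blades 25 long, 18 wide, 5 thick, 110 over all, 0.2 kg; origin at its middle (16 above the bench when it lies flat), x along its length; it has no marked top and either end may lead; between 2 and 4 of the four fuses are present
- fuse3: white ceramic square-bodied fuse with a flat metal blade at each end; body 60 x 32 x 32, blades 25 long, 18 wide, 5 thick, 110 over all, 0.2 kg; origin at its middle (16 above the bench when it lies flat), x along its length; it has no marked top and either end may lead; between 2 and 4 of the four fuses are present
- fuse4: white ceramic square-bodied fuse with a flat metal blade at each end; body 60 x 32 x 32, blades 25 long, 18 wide, 5 thick, 110 over all, 0.2 kg; origin at its middle (16 above the bench when it lies flat), x along its length; it has no marked top and either end may lead; between 2 and 4 of the four fuses are present
- end_cap: bystander: nickel end cap, a plain cup 42 across, 32 high
- cover: bystander: green nylon cover, an upturned channel 120 x 62, 38 high
- meter: bystander: black handheld meter 150 x 76, 36 high
- holder: bystander: open black fuse holder base with copper jaws, 140 x 52, 52 high
- screwdriver: bystander: screwdriver 190 long
- wrench: bystander: wrench 170 long
- tape: bystander: roll of black tape 90 across, 19 high

How it is judged:
On the way, in this order (a step that is already met when the one before it is completed fails the run):
1. the latch bar is lifted clear of its catch while the gate is still shut (value of joint latch above 0.13 rad and value of joint gate below 0.1 rad), for 0.05 s.
2. the gate stands wide open (at least 80 degrees) (value of joint gate above 1.4 rad), for 0.2 s.
3. the drawer is pulled out at least 0.14 m (value of joint drawer above 0.14 m), for 0.2 s.
4. every fuse lies flat in a bay of its own in the pulled-out drawer (value of joint drawer above 0.1 m and (horizontal distance between fuse1 and bay1 below 0.024 m or horizontal distance between fuse1 and bay2 below 0.024 m or horizontal distance between fuse1 and bay3 below 0.024 m or horizontal distance between fuse1 and bay4 below 0.024 m) and z of fuse1 in the frame of bay1 between 0.011 and 0.021 m and angle between the x axis of each of fuse1, fuse2, fuse3, fuse4 and the x axis of bay1, either way round below 0.25 rad and (horizontal distance between fuse2 and bay1 below 0.024 m or horizontal distance between fuse2 and bay2 below 0.024 m or horizontal distance between fuse2 and bay3 below 0.024 m or horizontal distance between fuse2 and bay4 below 0.024 m) and z of fuse2 in the frame of bay1 between 0.011 and 0.021 m and (horizontal distance between fuse3 and bay1 below 0.024 m or horizontal distance between fuse3 and bay2 below 0.024 m or horizontal distance between fuse3 and bay3 below 0.024 m or horizontal distance between fuse3 and bay4 below 0.024 m) and z of fuse3 in the frame of bay1 between 0.011 and 0.021 m and (horizontal distance between fuse4 and bay1 below 0.024 m or horizontal distance between fuse4 and bay2 below 0.024 m or horizontal distance between fuse4 and bay3 below 0.024 m or horizontal distance between fuse4 and bay4 below 0.024 m) and z of fuse4 in the frame of bay1 between 0.011 and 0.021 m and distance between fuse1 and fuse2 above 0.04 m and distance between each of fuse1, fuse2 and fuse3 above 0.04 m and distance between each of fuse1, fuse2, fuse3 and fuse4 above 0.04 m and linear speed of each of fuse1, fuse2, fuse3, fuse4 below 0.02 m/s), for 0.3 s.
5. the drawer is pushed fully home (value of joint drawer below 0.006 m), for 0.2 s.
6. the gate is shut and the latch bar is down in its catch (value of joint drawer below 0.006 m and value of joint gate below 0.03 rad and value of joint latch below 0.06 rad), for 0.3 s.
At the end, for the whole second after the job is handed in: drawer home within 6 mm; gate within 0.03 rad of shut, latch bar within 0.06 rad of level in its catch; every fuse flat on the drawer floor within 24 mm of a bay's middle, within 0.25 rad of front-to-back, one to a bay (middles over 40 mm apart), at rest (all of step 6 and (horizontal distance between fuse1 and bay1 below 0.024 m or horizontal distance between fuse1 and bay2 below 0.024 m or horizontal distance between fuse1 and bay3 below 0.024 m or horizontal distance between fuse1 and bay4 below 0.024 m) and z of fuse1 in the frame of bay1 between 0.011 and 0.021 m and angle between the x axis of each of fuse1, fuse2, fuse3, fuse4 and the x axis of bay1, either way round below 0.25 rad and (horizontal distance between fuse2 and bay1 below 0.024 m or horizontal distance between fuse2 and bay2 below 0.024 m or horizontal distance between fuse2 and bay3 below 0.024 m or horizontal distance between fuse2 and bay4 below 0.024 m) and z of fuse2 in the frame of bay1 between 0.011 and 0.021 m and (horizontal distance between fuse3 and bay1 below 0.024 m or horizontal distance between fuse3 and bay2 below 0.024 m or horizontal distance between fuse3 and bay3 below 0.024 m or horizontal distance between fuse3 and bay4 below 0.024 m) and z of fuse3 in the frame of bay1 between 0.011 and 0.021 m and (horizontal distance between fuse4 and bay1 below 0.024 m or horizontal distance between fuse4 and bay2 below 0.024 m or horizontal distance between fuse4 and bay3 below 0.024 m or horizontal distance between fuse4 and bay4 below 0.024 m) and z of fuse4 in the frame of bay1 between 0.011 and 0.021 m and distance between fuse1 and fuse2 above 0.04 m and distance between each of fuse1, fuse2 and fuse3 above 0.04 m and distance between each of fuse1, fuse2, fuse3 and fuse4 above 0.04 m and linear speed of each of fuse1, fuse2, fuse3, fuse4 below 0.02 m/s); the robot touches nothing.
It fails at once if one of the bystanders (end cap, cover, meter, holder base, screwdriver, wrench, tape) is shifted by more than 50 mm (distance of any of end_cap, cover, meter, holder, screwdriver, wrench, tape from where it was at the start of the episode above 0.05 m).
Of fuse1, fuse2, fuse3, fuse4 only 2 to 4 are there at a start; the rules pass over those that are not, and their reading is None.
At some moment in a run one of fuse1, fuse2, fuse3, fuse4 may be knocked a few centimetres aside while the robot is not near it.
Once in a run the grip may slacken for a moment while it holds something.
It also fails if it takes over 210 s, if anything falls off the work surface, if the arm or the gripper's body presses on something with over 40 N, if the wrist force passes 120 N, or if a joint passes its speed limit or range.

## Working session

There is one attempt and no reset: what is moved stays moved. The work goes in short steps, Python scripts to look and compute and a shell command to move; the robot and the scene stay as the last step left them, time stands still between calls to the robot, and variables do not carry over. Pictures are saved under pics/ and viewed, about 12 in all and at most 16, crops included, and the job is handed in when it is done.

```bash
mkdir -p pics; python3 - <<'E'
from plant import robot
import cv2,numpy as np
s=robot.read_state();print(s)
for n in("scene","top"):
    p,d=robot.read_camera(n);i=robot.camera_info(n);print(n,i)
    cv2.imwrite(f"pics/{n}0.png",p[:,:,::-1]);np.savez(f"pics/{n}0.npz",p=p,d=d)
print(robot.camera_info("wrist"))
E
```

```text
{'t': 0.0, 'q': array([ 1.02258567e+00,  1.31159004e-01,  1.48928257e+00,  7.67847786e-06,
        1.52298806e+00, -8.53847802e-02]), 'dq': array([-3.16740804e-06,  3.82480633e-04, -6.39422821e-04,  5.82344994e-04,
       -3.31307753e-04,  6.48301218e-04]), 'joint_torque': array([ 3.75452203e-06, -5.59862101e+01, -4.91750264e+01,  7.69929565e-02,
        3.55582440e-02, -2.10475346e-04]), 'tool_pos': array([0.26753211, 0.53636146, 0.19008697]), 'orientation': array([-7.20401161e-01, -3.05728277e+00,  2.73767759e-03]), 'force': array([-0.48224477, -0.21439293, -0.24202416]), 'wrist_torque': array([-0.04354217, -0.04239968, -0.02894528]), 'opening': 0.09310149494229229}
scene {'vertical_fov': 46.63440703780527, 'cx': 278.7544384395949, 'cy': 195.36236626361617, 'cam_to_world': array([[ 0.86066453, -0.33704158,  0.3816537 ,  1.04472459],
       [ 0.5089186 ,  0.54575877, -0.66569454, -0.78684501],
       [ 0.01607589,  0.76717034,  0.64124194,  0.91827377],
       [ 0.        ,  0.        ,  0.        ,  1.        ]])}
top {'vertical_fov': 57.707575518900434, 'cx': 284.36221474670805, 'cy': 209.65054170996692, 'cam_to_world': array([[-0.00757746,  0.98772571, -0.15601443,  0.42030929],
       [-0.99994583, -0.00637106,  0.00823122,  0.02258765],
       [ 0.00713621,  0.15606835,  0.98772048,  1.12435304],
       [ 0.        ,  0.        ,  0.        ,  1.        ]])}
{'vertical_fov': 70.48483383965377, 'cx': 278.37194677885725, 'cy': 208.52051367811643, 'cam_to_world': array([[ 0.4460482 , -0.86218198, -0.24017336,  0.20070802],
       [ 0.89500723,  0.42916279,  0.12157861,  0.57051519],
       [-0.00174942, -0.26918681,  0.96308639,  0.38380982],
       [ 0.        ,  0.        ,  0.        ,  1.        ]])}
```

View pics/top0.png

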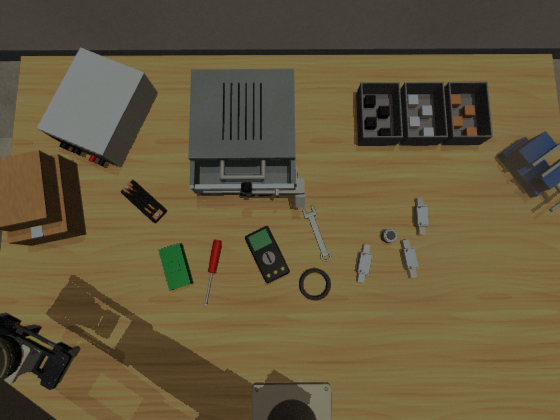

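View pics/scene0.png

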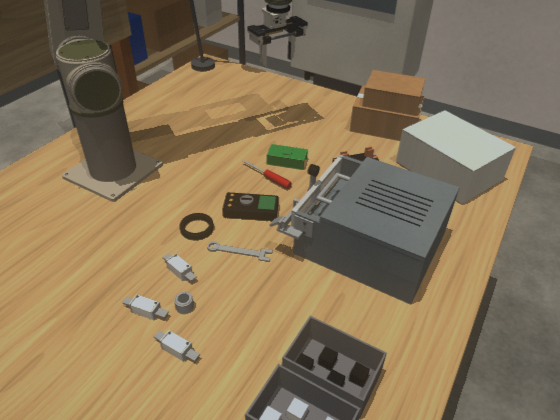

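Top view: three fuses at (421,216), (364,263), (409,258), with the end cap (389,236) among them. The unit roof spans (190–296, 70–157), the thumb pad is at (246,188), the catch at about (299,190), and the wrench and meter are in front of it.

```bash
cat > h.py <<'E'
import numpy as np,cv2
from plant import robot
from scipy.spatial.transform import Rotation as R
def ray(info,u,v):
    f=210/np.tan(np.radians(info["vertical_fov"]/2));M=np.array(info["cam_to_world"])
    u=np.asarray(u,float);v=np.asarray(v,float)
    d=np.stack([(u-info["cx"])/f,-(v-info["cy"])/f,-np.ones_like(u)],-1)
    return M[:3,3],d@M[:3,:3].T
def plane(info,u,v,z):
    o,d=ray(info,u,v);return o+d*((z-o[2])/d[...,2])[...,None]
def cloud(info,dep):
    v,u=np.mgrid[:420,:560];o,d=ray(info,u,v);return o+d*dep[...,None]
def proj(info,P):
    f=210/np.tan(np.radians(info["vertical_fov"]/2));M=np.array(info["cam_to_world"])
    c=(np.atleast_2d(P)-M[:3,3])@M[:3,:3];return np.stack([info["cx"]+f*c[:,0]/-c[:,2],info["cy"]-f*c[:,1]/-c[:,2]],-1)
def fuses(info,p,dep,zlo=.008,zhi=.05,zt=.032):
    C=cloud(info,dep);hsv=cv2.cvtColor(p,cv2.COLOR_RGB2HSV)
    m=((hsv[...,1]<60)&(hsv[...,2]>90)&(C[...,2]>zlo)&(C[...,2]<zhi)&(dep>0)).astype(np.uint8)
    m=cv2.morphologyEx(m,cv2.MORPH_CLOSE,np.ones((3,3)))
    for c in cv2.findContours(m,0,2)[0]:
        if cv2.contourArea(c)<60: continue
        mm=np.zeros_like(m);cv2.drawContours(mm,[c],-1,1,-1);k=(mm>0)&(m>0)
        P=C[k];x=P[:,:2]-P[:,:2].mean(0);w,V=np.linalg.eigh(x.T@x);a=V[:,1];b=V[:,0]
        t=x@a;s=x@b;ce=P[:,:2].mean(0)+a*(t.max()+t.min())/2+b*(s.max()+s.min())/2
        print("blob",np.round(c.reshape(-1,2).mean(0)),"ctr",ce.round(4),"len",np.ptp(t).round(3),"wid",np.ptp(s).round(3),"ang",round(np.degrees(np.arctan2(a[1],a[0]))%180,1),"zmed",np.median(P[:,2]).round(4),np.percentile(P[:,2],95).round(4))
E
python3 - <<'E'
from h import *
for n in("top","scene"):
    z=np.load(f"pics/{n}0.npz");p,d=z["p"],z["d"];i=robot.camera_info(n);C=cloud(i,d)
    print(n);fuses(i,p,d)
    if n=="top":
        print("bench",[C[300,x,2].round(4) for x in(250,350,450,520)],"depth 0:",(d==0).mean())
    m=(abs(C[...,2]-.16)<.006)
    m[:, :]&=(C[...,0]>.45)&(C[...,1]>-.05)&(C[...,1]<.4)
    nn,l,st,_=cv2.connectedComponentsWithStats(m.astype(np.uint8));k=l==1+st[1:,4].argmax()
    r=cv2.minAreaRect(C[k][:,:2].astype(np.float32));print("roof",r,cv2.boxPoints(r).round(4).tolist(),np.median(C[k][:,2]))
    hsv=cv2.cvtColor(p,cv2.COLOR_RGB2HSV)
    k=(C[...,2]>.172)&(C[...,2]<.21)&(p.max(2)<70)&(C[...,0]>.4)&(C[...,0]<.75)&(C[...,1]>-.05)&(C[...,1]<.35)
    print("pad",k.sum(),C[k].mean(0) if k.any() else 0,C[k].min(0),C[k].max(0))
    k=(abs(C[...,2]-.14)<.004)&(C[...,0]>.45)&(C[...,0]<.8)&(C[...,1]>-.05)&(C[...,1]<.35)
    r=C[k];print("z140",r.min(0),r.max(0))
E
```

```text
top
blob [314. 400.] ctr [ 0.2126 -0.0231] len 0.421 wid 0.08 ang 20.5 zmed 0.0116 0.015
blob [269. 256.] ctr [0.4539 0.059 ] len 0.034 wid 0.031 ang 113.4 zmed 0.0436 0.0479
blob [364. 264.] ctr [ 0.4504 -0.1155] len 0.163 wid 0.231 ang 157.0 zmed 0.0303 0.0345
blob [411. 259.] ctr [ 0.4126 -0.1785] len 0.122 wid 0.384 ang 15.5 zmed 0.0307 0.0349
blob [390. 236.] ctr [ 0.4729 -0.1436] len 0.349 wid 0.039 ang 106.6 zmed 0.0315 0.0352
blob [422. 215.] ctr [ 0.51   -0.2099] len 0.389 wid 0.312 ang 149.8 zmed 0.0306 0.0346
blob [429. 131.] ctr [ 0.8278 -0.4212] len 0.031 wid 0.025 ang 92.8 zmed 0.033 0.0359
blob [415. 120.] ctr [ 0.861  -0.3819] len 0.034 wid 0.031 ang 106.9 zmed 0.0325 0.0363
blob [426. 111.] ctr [ 0.6654 -0.2052] len 0.669 wid 0.036 ang 137.0 zmed 0.0326 0.0364
blob [413. 100.] ctr [ 0.9314 -0.3808] len 0.039 wid 0.035 ang 55.5 zmed 0.0327 0.0366
bench [np.float64(-0.0001), np.float64(-0.0017), np.float64(0.0006), np.float64(-0.0002)] depth 0: 0.003945578231292517
roof ((0.8373931646347046, 0.1261029839515686), (0.25368860363960266, 0.2807217836380005), 0.154590249061
[... 1236 characters left out ...]
 0.61 ang 125.2 zmed 0.0345 0.0489
blob [353.  53.] ctr [0.5637 0.2872] len 1.709 wid 1.618 ang 157.6 zmed 0.0295 0.049
blob [522.   7.] ctr [0.9259 0.7502] len 3.083 wid 0.467 ang 95.6 zmed 0.025 0.0486
roof ((0.8354893326759338, 0.12511402368545532), (0.2510678172111511, 0.2876468300819397), 0.14559976756572723) [[0.7095999717712402, 0.2685999870300293], [0.7103000283241272, -0.01899999938905239], [0.9613999724388123, -0.018400000408291817], [0.9606999754905701, 0.26930001378059387]] 0.15963284552053708
pad 91 [0.63197828 0.10479287 0.18606833] [0.62011953 0.09477055 0.17241625] [0.64061956 0.12281851 0.19566669]
z140 [ 0.62167448 -0.02186338  0.13601109] [0.79885892 0.2666388  0.1439578 ]
```

```bash
sed -i 's/k=(mm>0)&(m>0)/k=(mm>0)\&(dep>0)\&(C[...,2]>zlo)\&(C[...,2]<zhi)/' h.py
cat >> h.py <<'E'
def go(pos,jaw,s=None):
    """print tool-axis shift (mm) and twist to reach world pos with jaw line at `jaw` deg (mod 180), tool straight down"""
    s=s or robot.read_state();M=R.from_rotvec(s["orientation"]).as_matrix();p=s["tool_pos"]
    y0=np.degrees(np.arctan2(M[1,1],M[0,1]));d=(jaw-y0+90)%180-90
    a=np.radians(y0+d);Y=np.array([np.cos(a),np.sin(a),0]);Z=np.array([0,0,-1.]);T=np.column_stack([np.cross(Y,Z),Y,Z])
    tw=R.from_matrix(M.T@T).as_rotvec()
    print("at",p.round(4),"jaw",round(y0,1),"q6",s["q"][5].round(2),"q",s["q"].round(2),"F",s["force"].round(1),"open",round(s["opening"],4),"t",round(s["t"],1))
    print(" tool x,y axes",M[:,0].round(2),M[:,1].round(2),"| shift world",((np.array(pos)-p)*1e3).round(1),"tool-now",(M.T@(np.array(pos)-p)*1e3).round(1),"tool-after-turn",(T.T@(np.array(pos)-p)*1e3).round(1),"twist",tw.round(3))
E
python3 - <<'E'
from h import *
z=np.load("pics/top0.npz");fuses(robot.camera_info("top"),z["p"],z["d"])
go([.627,.111,.30],0)
E
```

```text
blob [314. 400.] ctr [ 0.0707 -0.0781] len 0.117 wid 0.078 ang 23.7 zmed 0.0116 0.015
blob [269. 256.] ctr [0.4539 0.0589] len 0.034 wid 0.031 ang 114.1 zmed 0.0439 0.0483
blob [364. 264.] ctr [ 0.4391 -0.214 ] len 0.109 wid 0.031 ang 167.7 zmed 0.0303 0.0343
blob [411. 259.] ctr [ 0.4512 -0.3467] len 0.108 wid 0.032 ang 9.6 zmed 0.0307 0.0347
blob [390. 236.] ctr [ 0.5175 -0.2919] len 0.039 wid 0.039 ang 64.2 zmed 0.0319 0.0354
blob [422. 215.] ctr [ 0.574  -0.3878] len 0.108 wid 0.031 ang 179.7 zmed 0.0306 0.0346
blob [429. 131.] ctr [ 0.8278 -0.4212] len 0.031 wid 0.025 ang 92.8 zmed 0.033 0.0359
blob [415. 120.] ctr [ 0.861  -0.3819] len 0.034 wid 0.031 ang 106.9 zmed 0.0325 0.0363
blob [426. 111.] ctr [ 0.8966 -0.4213] len 0.035 wid 0.035 ang 117.9 zmed 0.0326 0.0362
blob [413. 100.] ctr [ 0.9314 -0.3808] len 0.039 wid 0.035 ang 55.5 zmed 0.0327 0.0366
at [0.2676 0.5364 0.1902] jaw 63.5 q6 -0.09 q [ 1.02  0.13  1.49 -0.    1.52 -0.09] F [-0.2  0.  -0.7] open 0.0929 t 0.1
 tool x,y axes [-0.89  0.45  0.  ] [ 0.45  0.89 -0.  ] | shift world [ 359.4 -425.4  109.8] tool-now [-511.5 -220.4 -109.5] tool-after-turn [-425.4  359.4 -109.8] twist [-2.000e-03  1.000e-03  1.108e+00]
```

```bash
A='{"translation":[0,0,-14],"twist":[0,0,0.14],"grip":1}'
python3 -m pendant '[{"translation":[0,0,-14],"twist":[0,0,0.14],"grip":1},{"translation":[0,0,-14],"twist":[0,0,0.14],"grip":1},{"translation":[0,0,-14],"twist":[0,0,0.14],"grip":1},{"translation":[0,0,-14],"twist":[0,0,0.14],"grip":1},{"translation":[0,0,-14],"twist":[0,0,0.14],"grip":1},{"translation":[0,0,-14],"twist":[0,0,0.14],"grip":1},{"translation":[0,0,-14],"twist":[0,0,0.14],"grip":1},{"translation":[0,0,-14],"twist":[0,0,0.12],"grip":1},{"translation":[0,0,0],"twist":[0,0,0],"grip":1},{"translation":[0,0,0],"twist":[0,0,0],"grip":1}]' 20
python3 -m pendant '[{"translation":[-40,34,0],"twist":[0,0,0],"grip":1},{"translation":[-40,34,0],"twist":[0,0,0],"grip":1},{"translation":[-40,34,0],"twist":[0,0,0],"grip":1},{"translation":[-40,34,0],"twist":[0,0,0],"grip":1},{"translation":[-40,34,0],"twist":[0,0,0],"grip":1},{"translation":[-40,34,0],"twist":[0,0,0],"grip":1},{"translation":[-40,34,0],"twist":[0,0,0],"grip":1},{"translation":[-40,34,0],"twist":[0,0,0],"grip":1},{"translation":[-40,34,0],"twist":[0,0,0],"grip":1},{"translation":[-40,34,0],"twist":[0,0,0],"grip":1}]'
python3 -c "
from h import *
go([.627,.111,.162],0)"
```

```text
t: 1.1
tool_pos: [0.266, 0.5338, 0.2986]
orientation: [2.254, 2.182, -0.023]
force: [-0.3, 0.4, -0.2]
opening: 0.093
t: 2.1
tool_pos: [0.5815, 0.1453, 0.2865]
orientation: [-2.201, -2.238, 0.047]
force: [0.9, 1.1, 0.1]
opening: 0.093
at [0.5815 0.1453 0.2865] jaw 1.0 q6 0.15 q [ 0.17  0.14  1.31 -0.02  1.72  0.15] F [0.9 1.1 0.1] open 0.093 t 2.1
 tool x,y axes [-0.02  1.   -0.02] [ 1.    0.02 -0.02] | shift world [  45.5  -34.3 -124.5] tool-now [-32.6  47.8 124.1] tool-after-turn [-34.3  45.5 124.5] twist [-0.023  0.02   0.017]
```

```bash

python3 -m pendant '[{"translation":[-11,16,5],"twist":[-0.012,0.010,0.01],"grip":0.5},{"translation":[-11,16,5],"twist":[-0.011,0.010,0.007],"grip":0.5},{"translation":[-11,15,5],"twist":[0,0,0],"grip":0.5},{"translation":[0,0,0],"twist":[0,0,0],"grip":0.5},{"translation":[0,0,15],"twist":[0,0,0],"grip":0.5},{"translation":[0,0,15],"twist":[0,0,0],"grip":0.5},{"translation":[0,0,15],"twist":[0,0,0],"grip":0.5},{"translation":[0,0,15],"twist":[0,0,0],"grip":0.5},{"translation":[0,0,0],"twist":[0,0,0],"grip":0.5},{"translation":[0,0,0],"twist":[0,0,0],"grip":0.5}]' 30
python3 -c "
from h import *
go([.627,.111,.162],0)
i=robot.camera_info('wrist');p,d=robot.read_camera('wrist');cv2.imwrite('pics/w1.png',p[:,:,::-1])"
```

```text
t: 3.1
tool_pos: [0.6264, 0.1063, 0.1941]
orientation: [-2.201, -2.229, 0.017]
force: [0.4, 0.1, -0.0]
opening: 0.0694
at [0.6264 0.1063 0.1941] jaw 0.7 q6 0.07 q [0.09 0.24 1.36 0.   1.56 0.07] F [ 0.4  0.1 -0. ] open 0.0694 t 3.1
 tool x,y axes [-0.01  1.   -0.  ] [ 1.    0.01 -0.01] | shift world [  0.6   4.7 -32.1] tool-now [ 4.7  1.1 32.1] tool-after-turn [ 4.7  0.6 32.1] twist [-0.014  0.001  0.013]
```

View pics/w1.png

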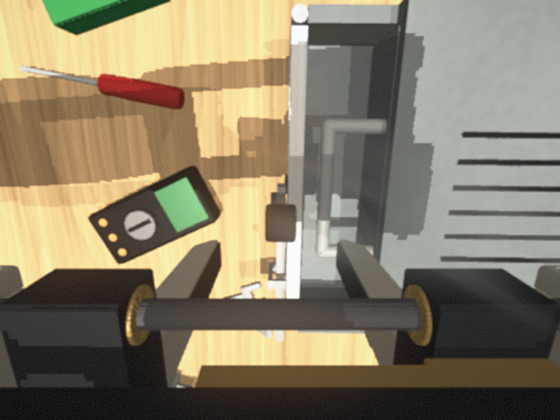

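The pad (281,222) lies midway between the fingers and needs the few mm of +y already computed. Next I lower, close, tilt the lever and check.

```bash

python3 -m pendant '[{"translation":[5,1,11],"twist":[-0.014,0,0.012],"grip":0.5},{"translation":[0,0,11],"twist":[0,0,0],"grip":0.5},{"translation":[0,0,10],"twist":[0,0,0],"grip":0.5},{"translation":[0,0,0],"twist":[0,0,0],"grip":-1},{"translation":[0,0,0],"twist":[0,0,0],"grip":-1},{"translation":[0,0,0],"twist":[0,0,0],"grip":-1},{"translation":[0,0,0],"twist":[0,0,0],"grip":-1},{"translation":[0,0,0],"twist":[0,0,0],"grip":-1},{"translation":[0,0,0],"twist":[0,0,0],"grip":-1},{"translation":[0,0,0],"twist":[0,0,0],"grip":-1}]' 30
python3 -c "
from h import *
go([.627,.131,.159],0)"
```

```text
t: 4.15
tool_pos: [0.6278, 0.111, 0.1651]
orientation: [2.219, 2.221, 0.001]
force: [-8.9, 0.1, 3.0]
opening: 0.0199
at [0.6278 0.111  0.1651] jaw 0.1 q6 0.09 q [ 0.1   0.24  1.41 -0.    1.49  0.09] F [-8.9  0.1  3. ] open 0.0199 t 4.2
 tool x,y axes [-0.  1. -0.] [1. 0. 0.] | shift world [-0.8 20.  -6.1] tool-now [20.  -0.8  6.1] tool-after-turn [20.  -0.8  6.1] twist [0.002 0.001 0.001]
```

```bash

python3 -m pendant '[{"translation":[5,0,0.3],"twist":[0,0,0],"grip":-1},{"translation":[5,0,0.5],"twist":[0,0,0],"grip":-1},{"translation":[5,0,1],"twist":[0,0,0],"grip":-1},{"translation":[5,0,1.2],"twist":[0,0,0],"grip":-1},{"translation":[3,0,0.5],"twist":[0,0,0],"grip":-1},{"translation":[0,0,0],"twist":[0,0,0],"grip":-1},{"translation":[0,0,0],"twist":[0,0,0],"grip":-1},{"translation":[0,0,0],"twist":[0,0,0],"grip":-1},{"translation":[0,0,0],"twist":[0,0,0],"grip":-1},{"translation":[0,0,0],"twist":[0,0,0],"grip":-1}]' 30
python3 -c "
from h import *
go([.627,.131,.159],0)
p,d=robot.read_camera('scene');i=robot.camera_info('scene');C=cloud(i,d);cv2.imwrite('pics/s1.png',cv2.resize(p[140:290,240:400,::-1],None,fx=4,fy=4))"
```

```text
t: 5.15
tool_pos: [0.6298, 0.1351, 0.165]
orientation: [2.216, 2.218, 0.007]
force: [-0.9, -1.1, 1.8]
opening: 0.0006
at [0.6298 0.1351 0.165 ] jaw 0.1 q6 0.13 q [ 0.13  0.25  1.4  -0.    1.48  0.13] F [-0.9 -1.1  1.8] open 0.0006 t 5.2
 tool x,y axes [-0.  1. -0.] [1.   0.   0.01] | shift world [-2.8 -4.1 -6. ] tool-now [-4.1 -2.9  6. ] tool-after-turn [-4.1 -2.8  6. ] twist [0.007 0.002 0.001]
```

View pics/s1.png

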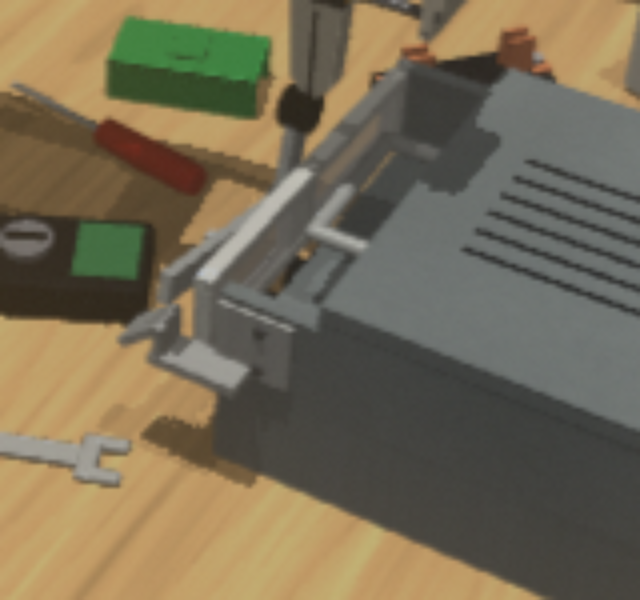

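```bash

python3 -c "
from h import *
i=robot.camera_info('scene');print(proj(i,[[.628,.112,.180],[.628,.132,.177],[.630,.135,.165]]))
p,d=robot.read_camera('scene');C=cloud(i,d)
k=np.zeros(d.shape,bool);k[155:178,308:324]=1;k&=(p.max(2)<60)&(C[...,2]>.14)&(C[...,2]<.25);print(C[k].mean(0),C[k].min(0),C[k].max(0),k.sum())
i=robot.camera_info('wrist');p,d=robot.read_camera('wrist');C=cloud(i,d);cv2.imwrite('pics/w2.png',p[:,:,::-1]);np.savez('pics/w2.npz',p=p,d=d,C=C)
print(robot.read_state()['opening'])"
```

```text
[[313.15755901 169.78111446]
 [316.69778844 166.72595585]
 [317.61392553 170.1297573 ]]
[0.62731942 0.12010474 0.18339069] [0.61536037 0.11185843 0.16835266] [0.63579912 0.13602558 0.19404048] 88
0.0006183394507095344
```

View pics/w2.png

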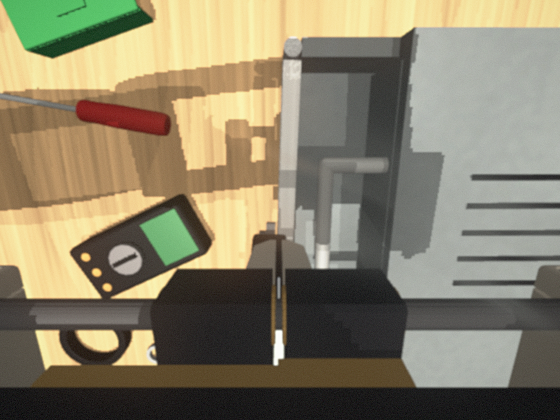

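The fingers shut beside the pad, so the cross-thickness grip slipped off its -y side; the pad is at rest. I regrip it across its diameter, jaws along y, so the tilt is positively driven.

```bash

python3 -m pendant '[{"translation":[2,0,-20],"twist":[0,0,0],"grip":-1},{"translation":[0,0,-20],"twist":[0,0,0],"grip":-1},{"translation":[0,0,-20],"twist":[0,0,-0.14],"grip":0},{"translation":[0,0,0],"twist":[0,0,-0.14],"grip":0.5},{"translation":[0,0,0],"twist":[0,0,-0.14],"grip":0.5},{"translation":[0,0,0],"twist":[0,0,-0.14],"grip":0.5},{"translation":[0,0,0],"twist":[0,0,-0.14],"grip":0.5},{"translation":[0,0,0],"twist":[0,0,-0.14],"grip":0.5},{"translation":[0,0,0],"twist":[0,0,-0.14],"grip":0.5},{"translation":[0,0,0],"twist":[0,0,-0.14],"grip":0.5}]' 40
python3 -m pendant '[{"translation":[0,0,0],"twist":[0,0,-0.14],"grip":0.5},{"translation":[0,0,0],"twist":[0,0,-0.14],"grip":0.5},{"translation":[0,0,0],"twist":[0,0,-0.14],"grip":0.5},{"translation":[0,0,0],"twist":[0,0,-0.03],"grip":0.5},{"translation":[0,0,0],"twist":[0,0,0],"grip":0.5},{"translation":[0,0,0],"twist":[0,0,0],"grip":0.5},{"translation":[0,0,0],"twist":[0,0,0],"grip":0.5},{"translation":[0,0,0],"twist":[0,0,0],"grip":0.5},{"translation":[0,0,0],"twist":[0,0,0],"grip":0.5},{"translation":[0,0,0],"twist":[0,0,0],"grip":0.5}]' 40
python3 -c "
from h import *
go([.628,.111,.161],90)
i=robot.camera_info('top');p,d=robot.read_camera('top');C=cloud(i,d);cv2.imwrite('pics/t2.png',p[:,:,::-1])
i=robot.camera_info('wrist');p,d=robot.read_camera('wrist');C=cloud(i,d);cv2.imwrite('pics/w3.png',p[:,:,::-1])
k=(p.max(2)<75)&(C[...,2]>.165)&(C[...,2]<.197)&(abs(C[...,0]-.628)<.04)&(abs(C[...,1]-.112)<.05);print(k.sum(),C[k].min(0),C[k].max(0))
print(proj(i,[.628,.112,.19]))"
```

```text
t: 6.3
tool_pos: [0.6274, 0.1394, 0.2217]
orientation: [0.635, 3.077, 0.003]
force: [0.6, -0.2, -0.2]
opening: 0.0599
t: 7.3
tool_pos: [0.626, 0.1408, 0.2175]
orientation: [0.1, -3.135, -0.006]
force: [0.0, 0.4, 0.9]
opening: 0.0698
at [0.626  0.1408 0.2175] jaw 93.7 q6 -1.5 q [ 0.14  0.24  1.32  0.    1.59 -1.5 ] F [0.  0.4 0.9] open 0.0698 t 7.3
 tool x,y axes [-1.   -0.06  0.  ] [-0.06  1.    0.  ] | shift world [  2.  -29.8 -56.5] tool-now [ -0.3 -30.1  56.4] tool-after-turn [ -2.  -29.8  56.5] twist [ 0.004 -0.005  0.064]
1033 [0.61136139 0.10708305 0.16828964] [0.63343455 0.13338953 0.19491701]
[[240.86084765 224.82112135]]
```

View pics/w3.png

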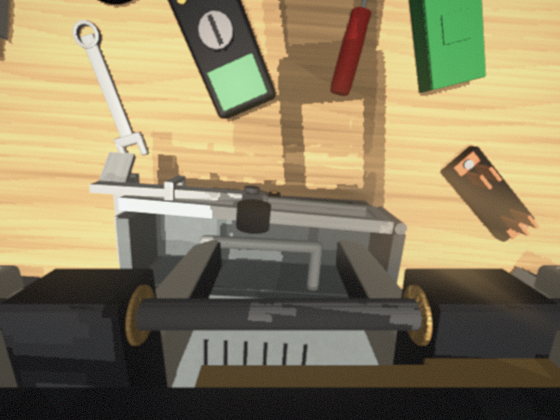

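The bar seems to rest tilted (about 0.12 rad) on top of the lip with the gate ajar by about 0.04 rad: the pad measures (0.622, 0.120). I grip it there across its diameter.

```bash

python3 -m pendant '[{"translation":[2,-11,0],"twist":[0,0,0.06],"grip":0.3},{"translation":[1,-10,0],"twist":[0,0,0],"grip":0.3},{"translation":[0,0,0],"twist":[0,0,0],"grip":0.3},{"translation":[0,0,14],"twist":[0,0,0],"grip":0.3},{"translation":[0,0,14],"twist":[0,0,0],"grip":0.3},{"translation":[0,0,14],"twist":[0,0,0],"grip":0.3},{"translation":[0,0,14],"twist":[0,0,0],"grip":0.3},{"translation":[0,0,0],"twist":[0,0,0],"grip":0.3},{"translation":[0,0,0],"twist":[0,0,0],"grip":0.3},{"translation":[0,0,0],"twist":[0,0,0],"grip":0.3}]' 40
python3 -m pendant '[{"translation":[0,0,0],"twist":[0,0,0],"grip":-1},{"translation":[0,0,0],"twist":[0,0,0],"grip":-1},{"translation":[0,0,0],"twist":[0,0,0],"grip":-1},{"translation":[0,0,0],"twist":[0,0,0],"grip":-1},{"translation":[0,0,0],"twist":[0,0,0],"grip":-1},{"translation":[0,0,0],"twist":[0,0,0],"grip":-1},{"translation":[0,0,0],"twist":[0,0,0],"grip":-1},{"translation":[0,0,0],"twist":[0,0,0],"grip":-1},{"translation":[0,0,0],"twist":[0,0,0],"grip":-1},{"translation":[0,0,0],"twist":[0,0,0],"grip":-1}]' 40
python3 -c "
from h import *
go([.622,.130,.160],90)"
```

```text
t: 8.4
tool_pos: [0.6217, 0.1202, 0.1536]
orientation: [0.013, -3.133, -0.007]
force: [0.3, 0.1, -0.0]
opening: 0.0605
t: 9.4
tool_pos: [0.6234, 0.1202, 0.1563]
orientation: [0.012, -3.137, -0.007]
force: [-0.3, 0.4, -1.2]
opening: 0.0241
at [0.6234 0.1202 0.1563] jaw 90.4 q6 -1.47 q [ 0.11  0.24  1.42  0.    1.48 -1.47] F [-0.3  0.4 -1.2] open 0.0241 t 9.4
 tool x,y axes [-1.   -0.01  0.  ] [-0.01  1.    0.  ] | shift world [-1.4  9.8  3.7] tool-now [ 1.3  9.8 -3.7] tool-after-turn [ 1.4  9.8 -3.7] twist [ 0.004 -0.005  0.008]
```

```bash

python3 -m pendant '[{"translation":[0,4,0],"twist":[0,0,0],"grip":-1},{"translation":[0,4,0],"twist":[0,0,0],"grip":-1},{"translation":[0,3,0],"twist":[0,0,0],"grip":-1},{"translation":[0,0,0],"twist":[0,0,0],"grip":-1},{"translation":[0,0,0],"twist":[0,0,0],"grip":-1},{"translation":[6,0,0],"twist":[0,0,0.04],"grip":-1},{"translation":[6,0.5,0],"twist":[0,0,0.05],"grip":-1},{"translation":[6,0.5,0],"twist":[0,0,0.05],"grip":-1},{"translation":[6,0.5,0],"twist":[0,0,0.05],"grip":-1},{"translation":[0,0,0],"twist":[0,0,0],"grip":-1}]' 40
python3 -c "
from h import *
go([.622,.130,.160],90)
i=robot.camera_info('top');p,d=robot.read_camera('top')
j=robot.camera_info('scene');q,e=robot.read_camera('scene');cv2.imwrite('pics/s2.png',np.hstack([cv2.resize(p[140:240,180:320,::-1],None,fx=3,fy=3),cv2.resize(q[150:250,260:380,::-1],(360,300))]))"
```

```text
t: 10.4
tool_pos: [0.5996, 0.1331, 0.1563]
orientation: [-0.298, -3.124, -0.003]
force: [-0.0, -2.4, -0.3]
opening: 0.0226
at [0.5996 0.1331 0.1563] jaw 79.1 q6 -1.25 q [ 0.13  0.19  1.49  0.    1.47 -1.25] F [-0.  -2.4 -0.3] open 0.0226 t 10.4
 tool x,y axes [-0.98  0.19  0.  ] [0.19 0.98 0.  ] | shift world [22.4 -3.1  3.7] tool-now [-22.6   1.2  -3.8] tool-after-turn [-22.4  -3.1  -3.7] twist [ 0.002 -0.004 -0.19 ]
```

View pics/s2.png

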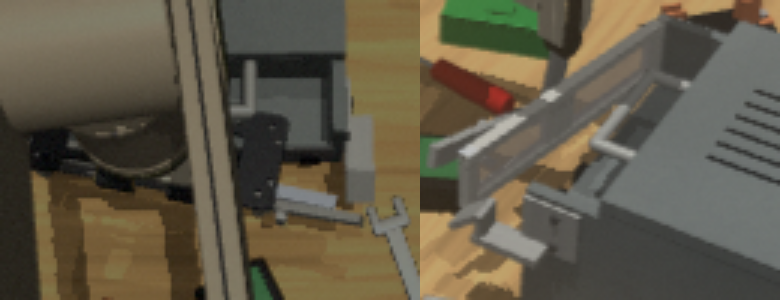

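The gate is swinging out with the bar over the catch. I continue the arc.

```bash

python3 -m pendant '[{"translation":[12,1.8,0],"twist":[0,0,0.095],"grip":-1},{"translation":[12,1.8,0],"twist":[0,0,0.095],"grip":-1},{"translation":[12,1.8,0],"twist":[0,0,0.095],"grip":-1},{"translation":[12,1.8,0],"twist":[0,0,0.095],"grip":-1},{"translation":[12,1.8,0],"twist":[0,0,0.095],"grip":-1},{"translation":[12,1.8,0],"twist":[0,0,0.095],"grip":-1},{"translation":[12,1.8,0],"twist":[0,0,0.095],"grip":-1},{"translation":[0,0,0],"twist":[0,0,0],"grip":-1},{"translation":[0,0,0],"twist":[0,0,0],"grip":-1},{"translation":[0,0,0],"twist":[0,0,0],"grip":-1}]' 50
python3 - <<'E'
from h import *
s=robot.read_state();v=s["tool_pos"][:2]-[.640,.2595];go([.6,.13,.157],0)
print("radius",np.hypot(*v),"theta~",-np.pi/2-np.arctan2(v[1],v[0])-np.arctan2(.012,.148))
E
```

```text
t: 11.5
tool_pos: [0.5301, 0.1847, 0.1562]
orientation: [-1.309, -2.847, -0.001]
force: [-3.7, -1.3, 0.6]
opening: 0.0227
at [0.5301 0.1847 0.1562] jaw 40.6 q6 -0.47 q [ 0.24  0.05  1.64  0.01  1.46 -0.47] F [-3.7 -1.3  0.6] open 0.0227 t 11.5
 tool x,y axes [-0.65  0.76  0.01] [ 0.76  0.65 -0.  ] | shift world [ 69.9 -54.7   0.8] tool-now [-87.   17.5  -1.6] tool-after-turn [-54.7  69.9  -0.8] twist [-0.005 -0.007  0.709]
radius 0.13296711500093955 theta~ 0.8922174137738006
```

```bash

python3 -m pendant '[{"translation":[12.5,1.8,0],"twist":[0,0,0.097],"grip":-1},{"translation":[12.5,1.8,0],"twist":[0,0,0.097],"grip":-1},{"translation":[12.5,1.8,0],"twist":[0,0,0.097],"grip":-1},{"translation":[12.5,1.8,0],"twist":[0,0,0.097],"grip":-1},{"translation":[12.5,1.8,0],"twist":[0,0,0.097],"grip":-1},{"translation":[12.5,1.8,0],"twist":[0,0,0.097],"grip":-1},{"translation":[12.5,1.8,0],"twist":[0,0,0.097],"grip":-1},{"translation":[12.5,1.8,0],"twist":[0,0,0.097],"grip":-1},{"translation":[0,0,0],"twist":[0,0,0],"grip":-1},{"translation":[0,0,0],"twist":[0,0,0],"grip":-1}]' 50
cat >> h.py <<'E'
def gate():
    s=robot.read_state();v=s["tool_pos"][:2]-[.640,.2595];go([.6,.13,.157],0)
    print("radius",np.hypot(*v),"theta~",(-np.pi/2-np.arctan2(v[1],v[0])-np.arctan2(.012,.148))%(2*np.pi))
E
python3 -c "
from h import *
gate()"
python3 -m pendant '[{"translation":[12.5,1.8,0],"twist":[0,0,0.097],"grip":-1},{"translation":[12.5,1.8,0],"twist":[0,0,0.097],"grip":-1},{"translation":[12.5,1.8,0],"twist":[0,0,0.097],"grip":-1},{"translation":[12.5,1.8,0],"twist":[0,0,0.097],"grip":-1},{"translation":[0,0,0],"twist":[0,0,0],"grip":-1},{"translation":[0,0,0],"twist":[0,0,0],"grip":-1},{"translation":[0,0,0],"twist":[0,0,0],"grip":-1},{"translation":[0,0,0],"twist":[0,0,0],"grip":-1},{"translation":[0,0,0],"twist":[0,0,0],"grip":-1},{"translation":[0,0,0],"twist":[0,0,0],"grip":-1}]' 50
python3 -c "
from h import *
gate()"

```

```text
t: 12.5
tool_pos: [0.5091, 0.2847, 0.156]
orientation: [-2.304, -2.115, 0.003]
force: [-2.0, -1.4, 1.0]
opening: 0.0226
at [0.5091 0.2847 0.156 ] jaw -4.9 q6 0.5 q [0.41 0.11 1.58 0.01 1.46 0.5 ] F [-2.  -1.4  1. ] open 0.0226 t 12.5
 tool x,y axes [0.09 1.   0.01] [ 1.   -0.09 -0.01] | shift world [  90.9 -154.7    1. ] tool-now [-146.3  103.7   -3.4] tool-after-turn [-154.7   90.9   -1. ] twist [-0.011 -0.009 -0.085]
radius 0.13324693086513992 theta~ 1.679804038624968
t: 13.5
tool_pos: [0.5296, 0.3299, 0.1557]
orientation: [-2.67, -1.625, 0.006]
force: [-2.1, 3.2, -0.8]
opening: 0.0225
at [0.5296 0.3299 0.1557] jaw -27.4 q6 0.94 q [0.47 0.22 1.46 0.02 1.47 0.94] F [-2.1  3.2 -0.8] open 0.0225 t 13.5
 tool x,y axes [0.46 0.89 0.  ] [ 0.89 -0.46 -0.02] | shift world [  70.4 -199.9    1.3] tool-now [-145.2  154.4   -4.3] tool-after-turn [-199.9   70.4   -1.3] twist [-0.014 -0.008 -0.477]
radius 0.130957178876977 theta~ 2.0573610277660466
```

```bash

python3 -m pendant '[{"translation":[0,0,0],"twist":[0,0,0],"grip":0.3},{"translation":[0,0,0],"twist":[0,0,0],"grip":0.3},{"translation":[0,0,0],"twist":[0,0,0],"grip":0.3},{"translation":[0,0,0],"twist":[0,0,0],"grip":0.3},{"translation":[0,0,-25],"twist":[0,0,0],"grip":0.3},{"translation":[0,0,-25],"twist":[0,0,0],"grip":0.3},{"translation":[0,0,-25],"twist":[0,0,0],"grip":0.3},{"translation":[0,0,-15],"twist":[0,0,-0.13],"grip":-0.1},{"translation":[0,0,0],"twist":[0,0,-0.13],"grip":-0.1},{"translation":[0,0,0],"twist":[0,0,-0.13],"grip":-0.1}]' 50
python3 -m pendant '[{"translation":[0,0,0],"twist":[0,0,-0.08],"grip":-0.1},{"translation":[-26,17,0],"twist":[0,0,0],"grip":-0.1},{"translation":[-26,17,0],"twist":[0,0,0],"grip":-0.1},{"translation":[-26,17,0],"twist":[0,0,0],"grip":-0.1},{"translation":[-26,17,0],"twist":[0,0,0],"grip":-0.1},{"translation":[-26,17,0],"twist":[0,0,0],"grip":-0.1},{"translation":[-26,17,0],"twist":[0,0,0],"grip":-0.1},{"translation":[-26,17,0],"twist":[0,0,0],"grip":-0.1},{"translation":[-20,17,0],"twist":[0,0,0],"grip":-0.1},{"translation":[0,0,0],"twist":[0,0,0],"grip":-0.1}]' 50
python3 - <<'E'
from h import *
go([.665,.1255,.117],0)
i=robot.camera_info('wrist');p,d=robot.read_camera('wrist');C=cloud(i,d);cv2.imwrite('pics/w4.png',p[:,:,::-1])
k=(abs(C[...,2]-.139)<.004)&(abs(C[...,0]-.665)<.03)&(abs(C[...,1]-.126)<.07);print(k.sum(),np.percentile(C[k],[3,50,97],axis=0))
E
```

```text
t: 14.5
tool_pos: [0.533, 0.3245, 0.2491]
orientation: [-2.302, -2.125, 0.004]
force: [-0.1, -0.4, 0.4]
opening: 0.0432
t: 15.5
tool_pos: [0.6784, 0.1113, 0.2491]
orientation: [2.212, 2.23, -0.003]
force: [1.0, 0.7, 0.4]
opening: 0.0418
at [0.6784 0.1113 0.2491] jaw 0.5 q6 0.08 q [ 0.09  0.36  1.12 -0.    1.67  0.08] F [1.  0.7 0.4] open 0.0418 t 15.5
 tool x,y axes [-0.01  1.   -0.  ] [ 1.    0.01 -0.  ] | shift world [ -13.4   14.2 -132.1] tool-now [ 14.5 -13.2 132.1] tool-after-turn [ 14.2 -13.4 132.1] twist [-0.001  0.002  0.008]
1835 [[0.66016314 0.07004744 0.13583259]
 [0.66837617 0.13540441 0.14004193]
 [0.69231274 0.18662833 0.14180685]]
```

View pics/w4.png

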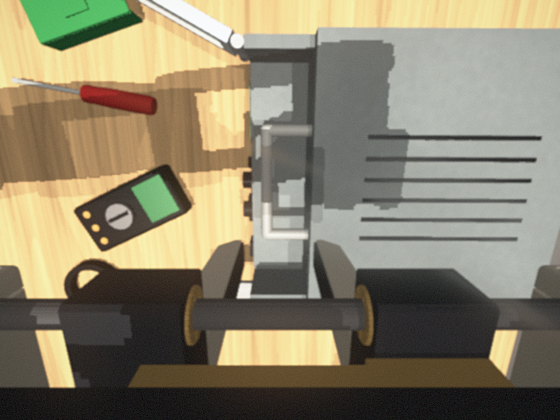

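The gate is wide open; the handle bar (267,125–235) is clear at x≈0.666. I go down and grip it.

```bash

python3 -m pendant '[{"translation":[7,-6,10],"twist":[0,0,0],"grip":-0.1},{"translation":[7,-6,10],"twist":[0,0,0],"grip":-0.1},{"translation":[0,0,10],"twist":[0,0,0],"grip":-0.1},{"translation":[0,0,10],"twist":[0,0,0],"grip":-0.1},{"translation":[0,0,10],"twist":[0,0,0],"grip":-0.1},{"translation":[0,0,10],"twist":[0,0,0],"grip":-0.1},{"translation":[0,0,10],"twist":[0,0,0],"grip":-0.1},{"translation":[0,0,0],"twist":[0,0,0],"grip":-0.1},{"translation":[0,0,0],"twist":[0,0,0],"grip":-0.1},{"translation":[0,0,0],"twist":[0,0,0],"grip":-0.1}]' 30
python3 -c "
from h import *
go([.665,.1255,.118],0)"
```

```text
t: 16.55
tool_pos: [0.6641, 0.1289, 0.1751]
orientation: [2.21, 2.233, -0.003]
force: [0.0, -0.7, -0.7]
opening: 0.0417
at [0.6641 0.1289 0.1751] jaw 0.6 q6 0.11 q [ 0.12  0.35  1.27 -0.    1.53  0.11] F [ 0.  -0.7 -0.7] open 0.0417 t 16.6
 tool x,y axes [-0.01  1.   -0.  ] [ 1.    0.01 -0.  ] | shift world [  0.9  -3.4 -57.1] tool-now [-3.3  0.9 57.1] tool-after-turn [-3.4  0.9 57.1] twist [-0.001  0.002  0.01 ]
```

```bash

python3 -m pendant '[{"translation":[0,1,10],"twist":[0,0,0.01],"grip":-0.1},{"translation":[0,0,11],"twist":[0,0,0],"grip":-0.1},{"translation":[0,0,11],"twist":[0,0,0],"grip":-0.1},{"translation":[0,0,11],"twist":[0,0,0],"grip":-0.1},{"translation":[0,0,11],"twist":[0,0,0],"grip":-0.1},{"translation":[0,0,0],"twist":[0,0,0],"grip":-1},{"translation":[0,0,0],"twist":[0,0,0],"grip":-1},{"translation":[0,0,0],"twist":[0,0,0],"grip":-1},{"translation":[0,0,0],"twist":[0,0,0],"grip":-1},{"translation":[0,0,0],"twist":[0,0,0],"grip":-1}]' 30
python3 -m pendant '[{"translation":[0,-16,0],"twist":[0,0,0],"grip":-1},{"translation":[0,-16,0],"twist":[0,0,0],"grip":-1},{"translation":[0,-16,0],"twist":[0,0,0],"grip":-1},{"translation":[0,-16,0],"twist":[0,0,0],"grip":-1},{"translation":[0,-16,0],"twist":[0,0,0],"grip":-1},{"translation":[0,-16,0],"twist":[0,0,0],"grip":-1},{"translation":[0,-16,0],"twist":[0,0,0],"grip":-1},{"translation":[0,-16,0],"twist":[0,0,0],"grip":-1},{"translation":[0,0,0],"twist":[0,0,0],"grip":-1},{"translation":[0,0,0],"twist":[0,0,0],"grip":-1}]' 30
python3 -c "
from h import *
go([.498,.1255,.118],0)"
```

```text
t: 17.55
tool_pos: [0.6658, 0.1287, 0.1171]
orientation: [2.222, 2.22, -0.001]
force: [0.8, -0.1, -0.2]
opening: 0.0065
t: 18.55
tool_pos: [0.5378, 0.1292, 0.123]
orientation: [2.216, 2.214, 0.014]
force: [-0.4, 0.7, 0.9]
opening: 0.0007
at [0.5378 0.1292 0.123 ] jaw -0.1 q6 0.15 q [ 0.14  0.03  1.72 -0.    1.38  0.15] F [-0.4  0.7  0.9] open 0.0007 t 18.6
 tool x,y axes [0. 1. 0.] [ 1.   -0.    0.01] | shift world [-39.8  -3.7  -5. ] tool-now [ -3.8 -39.8   4.5] tool-after-turn [ -3.7 -39.8   5. ] twist [ 0.013 -0.    -0.001]
```

```bash

python3 -m pendant '[{"translation":[0,0,-20],"twist":[0,0,0],"grip":-1},{"translation":[0,0,-25],"twist":[0,0,0],"grip":-1},{"translation":[0,0,-25],"twist":[0,0,0],"grip":-1},{"translation":[0,0,-25],"twist":[0,0,0],"grip":-0.1},{"translation":[0,0,0],"twist":[0,0,0],"grip":-0.1},{"translation":[0,0,0],"twist":[0,0,0],"grip":-0.1},{"translation":[0,0,0],"twist":[0,0,0],"grip":-0.1},{"translation":[0,0,0],"twist":[0,0,0],"grip":-0.1},{"translation":[0,0,0],"twist":[0,0,0],"grip":-0.1},{"translation":[0,0,0],"twist":[0,0,0],"grip":-0.1}]' 30
python3 - <<'E'
from h import *
go([.665,.1255,.117],0)
i=robot.camera_info('wrist');p,d=robot.read_camera('wrist');C=cloud(i,d);cv2.imwrite('pics/w5.png',p[:,:,::-1])
k=(C[...,2]>.133)&(C[...,2]<.15)&(abs(C[...,1]-.126)<.03)&(C[...,0]<.72)&(C[...,0]>.45);print(k.sum(),np.histogram(C[k][:,0],bins=np.arange(.45,.73,.01)))
E
```

```text
t: 19.55
tool_pos: [0.5397, 0.1285, 0.2182]
orientation: [2.219, 2.214, 0.011]
force: [0.4, -1.0, 0.6]
opening: 0.0417
at [0.5397 0.1285 0.2182] jaw -0.1 q6 0.15 q [ 0.14 -0.01  1.59 -0.    1.56  0.15] F [ 0.4 -1.   0.6] open 0.0417 t 19.6
 tool x,y axes [ 0.  1. -0.] [ 1.   -0.    0.01] | shift world [ 125.3   -3.  -101.2] tool-now [ -2.7 124.2 102.5] tool-after-turn [ -3.  125.3 101.2] twist [ 0.01   0.001 -0.002]
1478 (array([  0,   0,   0,   0,   0,   0,   0,   0,   0,   0,   0,   0,   0,
         0,   0,   0,   0,   0,   0,   0, 129, 666,  14,   0,   0, 100,
       569]), array([0.45, 0.46, 0.47, 0.48, 0.49, 0.5 , 0.51, 0.52, 0.53, 0.54, 0.55,
       0.56, 0.57, 0.58, 0.59, 0.6 , 0.61, 0.62, 0.63, 0.64, 0.65, 0.66,
       0.67, 0.68, 0.69, 0.7 , 0.71, 0.72]))
```

View pics/w5.png

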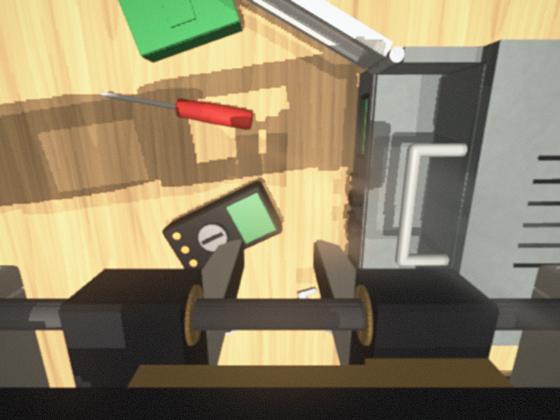

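```bash

python3 - <<'E'
from h import *
s=robot.read_state();i=robot.camera_info('wrist');p,d=robot.read_camera('wrist');C=cloud(i,d)
print(s["tool_pos"],"tcp px",proj(i,s["tool_pos"]))
for u,v in[(235,243),(240,248),(225,260),(238,262),(320,243),(325,248),(345,262),(322,262)]: print(u,v,C[v,u].round(4),d[v,u],p[v,u])
k=(d>0)&(d<.22);print(C[k&(C[...,2]>.2)].min(0))
k=(d>0)&(abs(C[...,2]-s["tool_pos"][2])<.06)&(d<.4);print("lowest near tool",C[k][:,2].min(),np.histogram(C[k][:,2],bins=12))
E
```

```text
[0.53966897 0.12850998 0.21816137] tcp px [[278.51039779 237.6616113 ]]
235 243 [0.5143 0.1385 0.2519] 0.17134891 [120 112  98]
240 248 [0.5175 0.1369 0.2554] 0.16838464 [67 59 47]
225 260 [0.5121 0.1384 0.2742] 0.14986636 [114 106  93]
238 262 [0.5183 0.136  0.2715] 0.15315236 [54 46 33]
320 243 [0.5633 0.1383 0.2521] 0.17159975 [160 132 104]
325 248 [0.5651 0.138  0.2588] 0.1652372 [156 130 107]
345 262 [0.5722 0.1381 0.2766] 0.14812873 [129 113  98]
322 262 [0.5614 0.1365 0.273 ] 0.15192081 [104  87  70]
[0.4559381  0.11890245 0.24511657]
lowest near tool 0.15816298301727544 (array([20534,     0,     0,     0,     0,     0,     0,     0,    64,
         404,   543,   665]), array([0.15816298, 0.16816209, 0.1781612 , 0.18816031, 0.19815942,
       0.20815853, 0.21815764, 0.22815675, 0.23815586, 0.24815497,
       0.25815408, 0.26815319, 0.2781523 ]))
```

Depth of the visible fingertips shows they sit about 27 mm above the reported TCP. That explains both slips: the bar was never between the fingers. I allow for it and retry the handle lower.

```bash

python3 -m pendant '[{"translation":[-1,25,0],"twist":[0.01,0,0],"grip":-0.1},{"translation":[0,25,0],"twist":[0,0,0],"grip":-0.1},{"translation":[0,25,0],"twist":[0,0,0],"grip":-0.1},{"translation":[0,25,0],"twist":[0,0,0],"grip":-0.1},{"translation":[0,22,0],"twist":[0,0,0],"grip":-0.1},{"translation":[0,0,0],"twist":[0,0,0],"grip":-0.1},{"translation":[0,0,20],"twist":[0,0,0],"grip":-0.1},{"translation":[0,0,20],"twist":[0,0,0],"grip":-0.1},{"translation":[0,0,0],"twist":[0,0,0],"grip":-0.1},{"translation":[0,0,0],"twist":[0,0,0],"grip":-0.1}]' 30
python3 - <<'E'
from h import *
go([.665,.1255,.095],0)
s=robot.read_state();i=robot.camera_info('wrist');p,d=robot.read_camera('wrist');C=cloud(i,d)
for a,b in((140,278),(278,420)):
    k=np.zeros(d.shape,bool);k[225:275,a:b]=1;k&=(d>0)&(d<.19);print("tip",C[k][:,2].min(),C[k].min(0),C[k].max(0))
E
```

```text
t: 20.65
tool_pos: [0.6628, 0.1276, 0.1757]
orientation: [-2.222, -2.218, 0.005]
force: [-0.2, 0.4, 0.8]
opening: 0.0419
at [0.6628 0.1276 0.1757] jaw -0.1 q6 0.12 q [ 0.11  0.34  1.27 -0.    1.53  0.12] F [-0.2  0.4  0.8] open 0.0419 t 20.6
 tool x,y axes [ 0.  1. -0.] [ 1. -0. -0.] | shift world [  2.2  -2.1 -80.7] tool-now [-2.   2.5 80.7] tool-after-turn [-2.1  2.2 80.7] twist [-0.004  0.001 -0.001]
tip 0.20270111023557946 [0.6239463  0.12073619 0.20270111] [0.64235168 0.16476966 0.29729412]
tip 0.2022590160699516 [0.68369743 0.12058105 0.20225902] [0.7031763  0.16453219 0.29732727]
```

```bash

python3 -m pendant '[{"translation":[0,2,10],"twist":[0,0,0],"grip":-0.1},{"translation":[0,0,10],"twist":[0,0,0],"grip":-0.1},{"translation":[0,0,10],"twist":[0,0,0],"grip":-0.1},{"translation":[0,0,10],"twist":[0,0,0],"grip":-0.1},{"translation":[0,0,10],"twist":[0,0,0],"grip":-0.1},{"translation":[0,0,0],"twist":[0,0,0],"grip":-0.1},{"translation":[0,0,10],"twist":[0,0,0],"grip":-0.1},{"translation":[0,0,10],"twist":[0,0,0],"grip":-0.1},{"translation":[0,0,6],"twist":[0,0,0],"grip":-0.1},{"translation":[0,0,0],"twist":[0,0,0],"grip":-0.1}]' 30
python3 -m pendant '[{"translation":[0,0,0],"twist":[0,0,0],"grip":-1},{"translation":[0,0,0],"twist":[0,0,0],"grip":-1},{"translation":[0,0,0],"twist":[0,0,0],"grip":-1},{"translation":[0,0,0],"twist":[0,0,0],"grip":-1},{"translation":[0,0,0],"twist":[0,0,0],"grip":-1},{"translation":[0,0,0],"twist":[0,0,0],"grip":-1},{"translation":[0,0,0],"twist":[0,0,0],"grip":-1},{"translation":[0,0,0],"twist":[0,0,0],"grip":-1},{"translation":[0,0,0],"twist":[0,0,0],"grip":-1},{"translation":[0,0,0],"twist":[0,0,0],"grip":-1}]' 30
python3 -c "
from h import *
go([.498,.1255,.095],0)"
```

```text
t: 21.7
tool_pos: [0.6652, 0.1278, 0.0954]
orientation: [-2.222, -2.22, 0.002]
force: [0.4, -0.4, -0.1]
opening: 0.0421
t: 22.7
tool_pos: [0.6655, 0.1279, 0.0966]
orientation: [-2.223, -2.22, 0.001]
force: [-1.3, 0.5, -0.0]
opening: 0.0109
at [0.6655 0.1279 0.0966] jaw -0.1 q6 0.12 q [ 0.11  0.39  1.35 -0.    1.4   0.12] F [-1.3  0.5 -0. ] open 0.0109 t 22.7
 tool x,y axes [ 0.  1. -0.] [ 1. -0. -0.] | shift world [-167.5   -2.4   -1.6] tool-now [  -2.5 -167.5    1.6] tool-after-turn [  -2.4 -167.5    1.6] twist [-0.     0.    -0.001]
```

Opening 10.9 mm, so the 12 mm bar is held. Pull.

```bash

python3 -m pendant '[{"translation":[0,-16,0],"twist":[0,0,0],"grip":-1},{"translation":[0,-16,0],"twist":[0,0,0],"grip":-1},{"translation":[0,-16,0],"twist":[0,0,0],"grip":-1},{"translation":[0,-16,0],"twist":[0,0,0],"grip":-1},{"translation":[0,-16,0],"twist":[0,0,0],"grip":-1},{"translation":[0,-16,0],"twist":[0,0,0],"grip":-1},{"translation":[0,-16,0],"twist":[0,0,0],"grip":-1},{"translation":[0,-16,0],"twist":[0,0,0],"grip":-1},{"translation":[0,-16,0],"twist":[0,0,0],"grip":-1},{"translation":[0,0,0],"twist":[0,0,0],"grip":-1}]' 30
python3 -c "
from h import *
go([.498,.1255,.095],0)"
```

```text
t: 23.7
tool_pos: [0.522, 0.1276, 0.0965]
orientation: [2.218, 2.213, 0.014]
force: [-1.2, -0.3, -3.1]
opening: 0.011
at [0.522  0.1276 0.0965] jaw -0.1 q6 0.15 q [ 0.15  0.01  1.79 -0.    1.33  0.15] F [-1.2 -0.3 -3.1] open 0.011 t 23.7
 tool x,y axes [0. 1. 0.] [ 1.   -0.    0.01] | shift world [-24.   -2.1  -1.5] tool-now [ -2.1 -24.    1.2] tool-after-turn [ -2.1 -24.    1.5] twist [ 0.012 -0.    -0.002]
```

```bash

python3 -m pendant '[{"translation":[0,-10,0],"twist":[0,0,0],"grip":-1},{"translation":[0,-8,0],"twist":[0,0,0],"grip":-1},{"translation":[0,-4,0],"twist":[0,0,0],"grip":-1},{"translation":[0,0,0],"twist":[0,0,0],"grip":-1},{"translation":[0,0,0],"twist":[0,0,0],"grip":-1},{"translation":[0,0,0],"twist":[0,0,0],"grip":-0.2},{"translation":[0,0,0],"twist":[0,0,0],"grip":-0.2},{"translation":[0,0,0],"twist":[0,0,0],"grip":-0.2},{"translation":[0,0,0],"twist":[0,0,0],"grip":-0.2},{"translation":[0,0,0],"twist":[0,0,0],"grip":-0.2}]' 30
python3 -m pendant '[{"translation":[0,0,-25],"twist":[0.01,0,0],"grip":-0.2},{"translation":[0,0,-25],"twist":[0,0,0],"grip":-0.2},{"translation":[0,0,-25],"twist":[0,0,0],"grip":-0.2},{"translation":[0,0,-25],"twist":[0,0,0],"grip":-0.2},{"translation":[0,0,-25],"twist":[0,0,0],"grip":1},{"translation":[-25,0,0],"twist":[0,0,0],"grip":1},{"translation":[-40,0,0],"twist":[0,0,0],"grip":1},{"translation":[-45,0,0],"twist":[0,0,0],"grip":1},{"translation":[-45,0,0],"twist":[0,0,0],"grip":1},{"translation":[-30,0,0],"twist":[0,0,0],"grip":1}]' 30
python3 - <<'E'
from h import *
go([.4391,-.214,.05],77.7+180)
i=robot.camera_info('top');p,d=robot.read_camera('top');C=cloud(i,d);cv2.imwrite('pics/t3.png',p[:,:,::-1]);fuses(i,p,d)
k=(abs(C[...,2]-.146)<.004)&(C[...,0]>.45)&(C[...,0]<.7)&(abs(C[...,1]-.126)<.12);print("panel",k.sum(),np.percentile(C[k],[2,50,98],axis=0))
E
```

```text
t: 24.7
tool_pos: [0.5015, 0.1278, 0.0974]
orientation: [2.216, 2.211, 0.019]
force: [-0.5, -0.1, 0.2]
opening: 0.0375
t: 25.7
tool_pos: [0.5004, -0.0593, 0.2281]
orientation: [2.211, 2.225, 0.01]
force: [-0.6, 0.7, -0.2]
opening: 0.0805
at [ 0.5004 -0.0593  0.2281] jaw 0.4 q6 -0.23 q [-0.22 -0.15  1.7   0.    1.58 -0.23] F [-0.6  0.7 -0.2] open 0.0805 t 25.7
 tool x,y axes [-0.01  1.    0.  ] [1.   0.01 0.01] | shift world [ -61.3 -154.7 -178.1] tool-now [-154.5  -63.7  177.4] tool-after-turn [  27.  -164.2  178.1] twist [ 0.007  0.004 -1.35 ]
blob [268. 255.] ctr [0.4553 0.0593] len 0.034 wid 0.034 ang 19.2 zmed 0.0439 0.048
blob [361. 264.] ctr [ 0.4319 -0.2039] len 0.091 wid 0.016 ang 169.4 zmed 0.0307 0.0348
blob [411. 260.] ctr [ 0.4511 -0.3468] len 0.108 wid 0.032 ang 9.6 zmed 0.0302 0.0345
blob [423. 216.] ctr [ 0.5738 -0.3869] len 0.107 wid 0.032 ang 180.0 zmed 0.0307 0.035
blob [428. 132.] ctr [ 0.8278 -0.4217] len 0.032 wid 0.027 ang 101.0 zmed 0.0327 0.0365
blob [414. 119.] ctr [ 0.8686 -0.3842] len 0.049 wid 0.033 ang 168.7 zmed 0.0327 0.0364
blob [427. 108.] ctr [ 0.8981 -0.4233] len 0.047 wid 0.039 ang 138.2 zmed 0.0331 0.0367
blob [413. 100.] ctr [ 0.9317 -0.3812] len 0.038 wid 0.033 ang 58.1 zmed 0.0333 0.036
panel 401 [[0.49973495 0.01293377 0.14224309]
 [0.55023964 0.12668731 0.14531635]
 [0.55581566 0.24016101 0.14899117]]
```

View pics/t3.png

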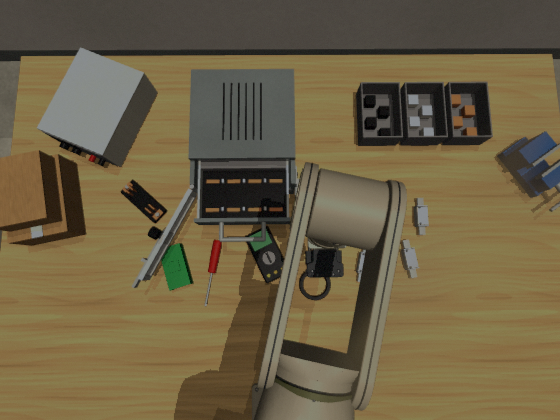

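The drawer is out (front face about x=0.546, bays at x≈0.626), the gate is clear, and nothing else lies where the gripper had been: there are three fuses. First is the fuse at (0.439, -0.214).

```bash

python3 -m pendant '[{"translation":[0,0,0],"twist":[0,0,-0.14],"grip":0.4},{"translation":[0,0,0],"twist":[0,0,-0.14],"grip":0.4},{"translation":[0,0,0],"twist":[0,0,-0.14],"grip":0.4},{"translation":[0,0,0],"twist":[0,0,-0.14],"grip":0.4},{"translation":[0,0,0],"twist":[0,0,-0.14],"grip":0.4},{"translation":[0,0,0],"twist":[0,0,-0.14],"grip":0.4},{"translation":[0,0,0],"twist":[0,0,-0.14],"grip":0.4},{"translation":[0,0,0],"twist":[0,0,-0.14],"grip":0.4},{"translation":[0,0,0],"twist":[0,0,-0.14],"grip":0.4},{"translation":[0,0,0],"twist":[0,0,-0.09],"grip":0.4}]' 30
python3 -m pendant '[{"translation":[3,-25,0],"twist":[0,0,0],"grip":0.4},{"translation":[4,-25,0],"twist":[0,0,0],"grip":0.4},{"translation":[4,-25,0],"twist":[0,0,0],"grip":0.4},{"translation":[4,-25,10],"twist":[0,0,0],"grip":0.4},{"translation":[4,-25,10],"twist":[0,0,0],"grip":0.4},{"translation":[4,-25,10],"twist":[0,0,0],"grip":0.4},{"translation":[4,-14,10],"twist":[0,0,0],"grip":0.4},{"translation":[0,0,0],"twist":[0,0,0],"grip":0.4},{"translation":[0,0,0],"twist":[0,0,0],"grip":0.4},{"translation":[0,0,0],"twist":[0,0,0],"grip":0.4}]' 30
cat >> h.py <<'E'
def wf(zt=.032,zlo=.02,zhi=.05):
    i=robot.camera_info('wrist');p,d=robot.read_camera('wrist');fuses(i,p,d,zlo,zhi);return p
E
python3 - <<'E'
from h import *
go([.4391,-.214,-.018],77.7)
p=wf(zlo=.008);cv2.imwrite('pics/w6.png',p[:,:,::-1])
E
```

```text
t: 26.75
tool_pos: [0.5005, -0.0644, 0.228]
orientation: [0.265, 3.123, 0.0]
force: [-0.5, -0.1, 0.4]
opening: 0.065
t: 27.75
tool_pos: [0.4474, -0.2242, 0.1878]
orientation: [0.254, 3.121, 0.001]
force: [0.8, -0.4, -0.4]
opening: 0.0648
at [ 0.4474 -0.2242  0.1878] jaw 80.7 q6 -1.98 q [-0.57 -0.15  1.77  0.01  1.51 -1.98] F [ 0.8 -0.4 -0.4] open 0.0648 t 27.8
 tool x,y axes [-0.99  0.16 -0.01] [0.16 0.99 0.  ] | shift world [  -8.3   10.2 -205.8] tool-now [ 12.    8.5 205.7] tool-after-turn [ 10.3   8.2 205.8] twist [0.002 0.011 0.052]
blob [168. 269.] ctr [ 0.5348 -0.3875] len 0.038 wid 0.022 ang 161.7 zmed 0.0186 0.0312
blob [413. 260.] ctr [ 0.5823 -0.0588] len 0.04 wid 0.027 ang 90.0 zmed 0.0084 0.0093
blob [237. 243.] ctr [ 0.5152 -0.2879] len 0.041 wid 0.037 ang 2.4 zmed 0.032 0.0335
blob [374. 180.] ctr [ 0.464 -0.102] len 0.042 wid 0.029 ang 17.1 zmed 0.0084 0.0092
blob [181. 201.] ctr [ 0.4491 -0.3449] len 0.11 wid 0.032 ang 10.0 zmed 0.0309 0.033
blob [530. 156.] ctr [0.4558 0.0621] len 0.038 wid 0.042 ang 111.8 zmed 0.044 0.0453
blob [288. 176.] ctr [ 0.4375 -0.2121] len 0.11 wid 0.032 ang 167.6 zmed 0.0314 0.0331
```

View pics/w6.png

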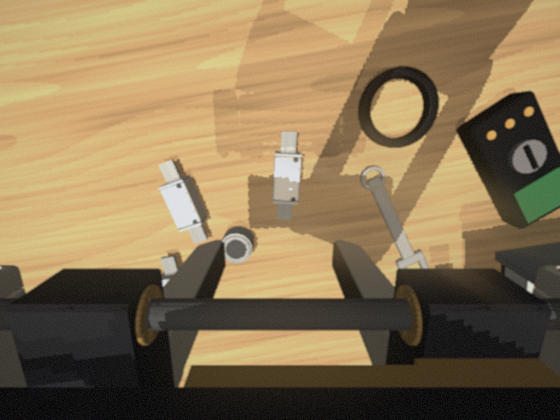

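The fuse lies at (288,176), clear on both sides; top and wrist estimates agree to 2 mm. Descend.

```bash

python3 -m pendant '[{"translation":[11,9,20],"twist":[0,0.01,0.05],"grip":0.4},{"translation":[0,0,20],"twist":[0,0,0],"grip":0.4},{"translation":[0,0,20],"twist":[0,0,0],"grip":0.4},{"translation":[0,0,20],"twist":[0,0,0],"grip":0.4},{"translation":[0,0,20],"twist":[0,0,0],"grip":0.4},{"translation":[0,0,20],"twist":[0,0,0],"grip":0.4},{"translation":[0,0,15],"twist":[0,0,0],"grip":0.4},{"translation":[0,0,0],"twist":[0,0,0],"grip":0.4},{"translation":[0,0,0],"twist":[0,0,0],"grip":0.4},{"translation":[0,0,0],"twist":[0,0,0],"grip":0.4}]' 30
python3 -c "
from h import *
go([.4380,-.2125,-.018],77.7)"
```

```text
t: 28.8
tool_pos: [0.4476, -0.2082, 0.057]
orientation: [0.316, 3.112, -0.004]
force: [-0.4, 0.1, 0.6]
opening: 0.0652
at [ 0.4476 -0.2082  0.057 ] jaw 78.4 q6 -1.91 q [-0.54 -0.07  1.94  0.    1.25 -1.91] F [-0.4  0.1  0.6] open 0.0652 t 28.8
 tool x,y axes [-0.98  0.2  -0.01] [ 0.2   0.98 -0.  ] | shift world [ -9.6  -4.3 -75. ] tool-now [ 9.5 -6.  74.9] tool-after-turn [ 8.4 -6.2 75. ] twist [-0.001  0.014  0.012]
```

```bash

python3 -m pendant '[{"translation":[10,-6,8],"twist":[0,0.014,0.012],"grip":0.4},{"translation":[2,0,12],"twist":[0,0,0],"grip":0.4},{"translation":[0,0,12],"twist":[0,0,0],"grip":0.4},{"translation":[0,0,12],"twist":[0,0,0],"grip":0.4},{"translation":[0,0,12],"twist":[0,0,0],"grip":0.4},{"translation":[0,0,10],"twist":[0,0,0],"grip":0.4},{"translation":[0,0,6],"twist":[0,0,0],"grip":0.4},{"translation":[0,0,0],"twist":[0,0,0],"grip":0.4},{"translation":[0,0,0],"twist":[0,0,0],"grip":0.4},{"translation":[0,0,0],"twist":[0,0,0],"grip":0.4}]' 30
python3 -c "
from h import *
go([.4380,-.2125,-.018],77.7)"
```

```text
t: 29.8
tool_pos: [0.4343, -0.2126, -0.0202]
orientation: [0.339, 3.123, -0.003]
force: [-0.0, -0.1, 0.3]
opening: 0.0653
at [ 0.4343 -0.2126 -0.0202] jaw 77.6 q6 -1.91 q [-0.56  0.03  2.   -0.    1.11 -1.91] F [-0.  -0.1  0.3] open 0.0653 t 29.8
 tool x,y axes [-0.98  0.21 -0.  ] [ 0.21  0.98 -0.  ] | shift world [3.7 0.1 2.2] tool-now [-3.6  0.9 -2.2] tool-after-turn [-3.6  0.9 -2.2] twist [-0.002  0.    -0.001]
```

Negative TCP z without contact confirms the offset. Close, lift.

```bash

python3 -m pendant '[{"translation":[-3.5,1,-1],"twist":[0,0,0],"grip":-1},{"translation":[0,0,0],"twist":[0,0,0],"grip":-1},{"translation":[0,0,0],"twist":[0,0,0],"grip":-1},{"translation":[0,0,0],"twist":[0,0,0],"grip":-1},{"translation":[0,0,0],"twist":[0,0,0],"grip":-1},{"translation":[0,0,0],"twist":[0,0,0],"grip":-1},{"translation":[0,0,0],"twist":[0,0,0],"grip":-1},{"translation":[0,0,0],"twist":[0,0,0],"grip":-1},{"translation":[0,0,0],"twist":[0,0,0],"grip":-1},{"translation":[0,0,0],"twist":[0,0,0],"grip":-1}]' 30
python3 -m pendant '[{"translation":[0,0,-20],"twist":[0,0,0],"grip":-1},{"translation":[0,0,-25],"twist":[0,0,0],"grip":-1},{"translation":[0,0,-25],"twist":[0,0,0],"grip":-1},{"translation":[0,0,-25],"twist":[0,0,0],"grip":-1},{"translation":[0,0,-25],"twist":[0,0,0],"grip":-1},{"translation":[0,0,-25],"twist":[0,0,0],"grip":-1},{"translation":[0,0,-25],"twist":[0,0,0],"grip":-1},{"translation":[0,0,-25],"twist":[0,0,0],"grip":-1},{"translation":[0,0,-10],"twist":[0,0,0],"grip":-1},{"translation":[0,0,0],"twist":[0,0,0],"grip":-1}]' 30
python3 -c "
from h import *
go([.626,.0448,.20],90)"
```

```text
t: 30.8
tool_pos: [0.4401, -0.2133, -0.017]
orientation: [0.338, 3.119, -0.005]
force: [-0.1, -0.8, 0.3]
opening: 0.0319
t: 31.8
tool_pos: [0.4344, -0.2097, 0.1894]
orientation: [-0.338, -3.114, -0.004]
force: [-0.8, 0.3, -2.0]
opening: 0.0311
at [ 0.4344 -0.2097  0.1894] jaw 77.6 q6 -1.91 q [-0.55 -0.18  1.8  -0.    1.53 -1.91] F [-0.8  0.3 -2. ] open 0.0311 t 31.8
 tool x,y axes [-0.98  0.21  0.01] [0.21 0.98 0.  ] | shift world [191.6 254.5  10.6] tool-now [-132.4  289.7  -11.4] tool-after-turn [-191.6  254.5  -10.6] twist [ 0.002 -0.009 -0.216]
```

```bash

python3 -m pendant '[{"translation":[0,0,-5],"twist":[0,0,-0.11],"grip":-1},{"translation":[0,0,-5],"twist":[0,0,-0.11],"grip":-1},{"translation":[-25,32,0],"twist":[0,0,0],"grip":-1},{"translation":[-25,32,0],"twist":[0,0,0],"grip":-1},{"translation":[-25,32,0],"twist":[0,0,0],"grip":-1},{"translation":[-25,32,0],"twist":[0,0,0],"grip":-1},{"translation":[-25,32,0],"twist":[0,0,0],"grip":-1},{"translation":[-25,32,0],"twist":[0,0,0],"grip":-1},{"translation":[-25,32,0],"twist":[0,0,0],"grip":-1},{"translation":[0,0,0],"twist":[0,0,0],"grip":-1}]' 30
python3 -c "
from h import *
go([.626,.0448,.20],90)
p=wf(zlo=.1,zhi=.26);i=robot.camera_info('wrist')"
```

```text
t: 32.8
tool_pos: [0.6043, 0.0255, 0.176]
orientation: [0.013, -3.109, -0.013]
force: [-1.5, -0.5, -2.7]
opening: 0.0318
at [0.6043 0.0255 0.176 ] jaw 90.5 q6 -1.63 q [-0.05  0.19  1.46  0.01  1.53 -1.63] F [-1.5 -0.5 -2.7] open 0.0318 t 32.8
 tool x,y axes [-1.   -0.01  0.03] [-0.01  1.    0.01] | shift world [21.7 19.3 24. ] tool-now [-21.1  19.3 -24.5] tool-after-turn [-21.7  19.3 -24. ] twist [ 0.009 -0.033  0.009]
blob [496. 368.] ctr [0.7213 0.2123] len 0.052 wid 0.036 ang 47.7 zmed 0.16 0.1609
blob [279. 355.] ctr [0.7163 0.0273] len 0.08 wid 0.015 ang 90.5 zmed 0.16 0.161
blob [496. 333.] ctr [0.7201 0.2386] len 0.04 wid 0.014 ang 66.9 zmed 0.1217 0.1232
blob [282. 338.] ctr [0.6935 0.0299] len 0.082 wid 0.044 ang 175.8 zmed 0.1221 0.2103
blob [241. 334.] ctr [ 0.7077 -0.0053] len 0.01 wid 0.007 ang 107.0 zmed 0.14 0.1411
blob [219. 214.] ctr [ 0.607  -0.0257] len 0.032 wid 0.03 ang 72.1 zmed 0.1102 0.1165
blob [448. 192.] ctr [0.5849 0.1845] len 0.01 wid 0.008 ang 178.1 zmed 0.1039 0.1049
blob [387. 190.] ctr [0.5853 0.1266] len 0.01 wid 0.007 ang 176.4 zmed 0.1036 0.1048
blob [325. 190.] ctr [0.5852 0.0687] len 0.01 wid 0.006 ang 179.7 zmed 0.104 0.105
blob [398. 214.] ctr [0.5974 0.1404] len 0.292 wid 0.214 ang 84.8 zmed 0.1458 0.2345
```

```bash

python3 -m pendant '[{"translation":[-10,10,0],"twist":[0.009,-0.03,0.009],"grip":-1},{"translation":[-10,11,0],"twist":[0,0,0],"grip":-1},{"translation":[0,0,0],"twist":[0,0,0],"grip":-1},{"translation":[0,0,0],"twist":[0,0,0],"grip":-1},{"translation":[0,0,10],"twist":[0,0,0],"grip":-1},{"translation":[0,0,10],"twist":[0,0,0],"grip":-1},{"translation":[0,0,10],"twist":[0,0,0],"grip":-1},{"translation":[0,0,0],"twist":[0,0,0],"grip":-1},{"translation":[0,0,0],"twist":[0,0,0],"grip":-1},{"translation":[0,0,0],"twist":[0,0,0],"grip":-1}]' 30
python3 -c "
from h import *
go([.626,.047,.077],90)"
```

```text
t: 33.85
tool_pos: [0.6158, 0.0387, 0.1335]
orientation: [-0.009, -3.124, 0.007]
force: [0.1, -0.4, -2.9]
opening: 0.0319
at [0.6158 0.0387 0.1335] jaw 89.7 q6 -1.58 q [-0.02  0.23  1.49 -0.    1.45 -1.58] F [ 0.1 -0.4 -2.9] open 0.0319 t 33.9
 tool x,y axes [-1.    0.01  0.02] [ 0.01  1.   -0.  ] | shift world [ 10.2   8.3 -56.5] tool-now [-11.1   8.6  56.3] tool-after-turn [-10.2   8.3  56.5] twist [-0.005 -0.018 -0.006]
```

```bash

python3 -m pendant '[{"translation":[-6,5,0],"twist":[-0.005,-0.018,-0.006],"grip":-1},{"translation":[-6,4,0],"twist":[0,0,0],"grip":-1},{"translation":[0,0,0],"twist":[0,0,0],"grip":-1},{"translation":[0,0,0],"twist":[0,0,0],"grip":-1},{"translation":[0,0,0],"twist":[0,0,0],"grip":-1},{"translation":[0,0,8],"twist":[0,0,0],"grip":-1},{"translation":[0,0,8],"twist":[0,0,0],"grip":-1},{"translation":[0,0,8],"twist":[0,0,0],"grip":-1},{"translation":[0,0,0],"twist":[0,0,0],"grip":-1},{"translation":[0,0,0],"twist":[0,0,0],"grip":-1}]' 30
python3 -c "
from h import *
go([.626,.047,.077],90)"
```

```text
t: 34.85
tool_pos: [0.6297, 0.0488, 0.108]
orientation: [-0.002, 3.138, 0.001]
force: [0.5, -0.4, -3.0]
opening: 0.0318
at [0.6297 0.0488 0.108 ] jaw 90.1 q6 -1.58 q [-0.    0.26  1.49  0.    1.38 -1.58] F [ 0.5 -0.4 -3. ] open 0.0318 t 34.9
 tool x,y axes [-1. -0. -0.] [-0.  1.  0.] | shift world [ -3.7  -1.8 -31. ] tool-now [ 3.8 -1.8 31. ] tool-after-turn [ 3.7 -1.8 31. ] twist [0.001 0.003 0.001]
```

```bash

python3 -m pendant '[{"translation":[4,-2,5],"twist":[0,0,0],"grip":-1},{"translation":[0,0,7],"twist":[0,0,0],"grip":-1},{"translation":[0,0,7],"twist":[0,0,0],"grip":-1},{"translation":[0,0,5],"twist":[0,0,0],"grip":-1},{"translation":[0,0,3],"twist":[0,0,0],"grip":-1},{"translation":[0,0,2],"twist":[0,0,0],"grip":-1},{"translation":[0,0,0],"twist":[0,0,0],"grip":-1},{"translation":[0,0,0],"twist":[0,0,0],"grip":-1},{"translation":[0,0,0],"twist":[0,0,0],"grip":-1},{"translation":[0,0,0],"twist":[0,0,0],"grip":-1}]' 30
python3 -c "
from h import *
go([.626,.047,.075],90)"
```

```text
t: 35.85
tool_pos: [0.6257, 0.0466, 0.0769]
orientation: [-0.002, 3.138, 0.001]
force: [0.1, 0.5, -2.4]
opening: 0.0317
at [0.6257 0.0466 0.0769] jaw 90.1 q6 -1.58 q [-0.01  0.28  1.53  0.    1.33 -1.58] F [ 0.1  0.5 -2.4] open 0.0317 t 35.9
 tool x,y axes [-1. -0. -0.] [-0.  1.  0.] | shift world [ 0.3  0.4 -1.9] tool-now [-0.3  0.4  1.9] tool-after-turn [-0.3  0.4  1.9] twist [0.001 0.004 0.001]
```

```bash

python3 -m pendant '[{"translation":[0,0,1.5],"twist":[0,0,0],"grip":-1},{"translation":[0,0,0],"twist":[0,0,0],"grip":-0.14},{"translation":[0,0,0],"twist":[0,0,0],"grip":-0.14},{"translation":[0,0,0],"twist":[0,0,0],"grip":-0.14},{"translation":[0,0,0],"twist":[0,0,0],"grip":-0.14},{"translation":[0,0,-10],"twist":[0,0,0],"grip":-0.14},{"translation":[0,0,-25],"twist":[0,0,0],"grip":-0.14},{"translation":[0,0,-30],"twist":[0,0,0],"grip":-0.14},{"translation":[0,0,-30],"twist":[0,0,0],"grip":-0.14},{"translation":[0,0,-25],"twist":[0,0,0],"grip":0.4}]' 30
python3 -c "
from h import *
go([.4495,-.346,.10],100)
wf(zlo=.097,zhi=.135)"
```

```text
t: 36.85
tool_pos: [0.6232, 0.0465, 0.1989]
orientation: [0.002, -3.141, -0.001]
force: [0.3, -0.0, -0.5]
opening: 0.0445
at [0.6232 0.0465 0.1989] jaw 90.1 q6 -1.58 q [-0.01  0.2   1.4   0.    1.54 -1.58] F [ 0.3 -0.  -0.5] open 0.0445 t 36.9
 tool x,y axes [-1. -0.  0.] [-0.  1.  0.] | shift world [-173.7 -392.5  -98.9] tool-now [ 174.1 -392.3   98.6] tool-after-turn [ 239.3 -356.3   98.9] twist [ 0.001 -0.001 -0.173]
blob [280. 285.] ctr [0.7019 0.0456] len 0.083 wid 0.039 ang 94.4 zmed 0.1181 0.1218
blob [410. 238.] ctr [0.6626 0.1847] len 0.01 wid 0.007 ang 178.5 zmed 0.1035 0.1047
blob [354. 239.] ctr [0.6631 0.1266] len 0.011 wid 0.007 ang 175.5 zmed 0.1035 0.1048
blob [206. 181.] ctr [ 0.6062 -0.0259] len 0.037 wid 0.037 ang 45.7 zmed 0.1091 0.1165
blob [418. 164.] ctr [0.5849 0.1846] len 0.01 wid 0.007 ang 0.5 zmed 0.1038 0.1052
blob [360. 164.] ctr [0.585  0.1264] len 0.01 wid 0.006 ang 0.7 zmed 0.1038 0.105
blob [282. 207.] ctr [0.6233 0.0506] len 0.11 wid 0.04 ang 1.9 zmed 0.1233 0.1249
blob [239. 190.] ctr [0.6134 0.0079] len 0.116 wid 0.007 ang 0.4 zmed 0.1216 0.123
blob [509. 196.] ctr [0.6118 0.2563] len 0.181 wid 0.061 ang 162.7 zmed 0.1158 0.1318
```

```bash

python3 -m pendant '[{"translation":[0,0,0],"twist":[0,0,-0.12],"grip":0.4},{"translation":[0,0,0],"twist":[0,0,-0.06],"grip":0.4},{"translation":[30,-45,0],"twist":[0,0,0],"grip":0.4},{"translation":[30,-45,0],"twist":[0,0,0],"grip":0.4},{"translation":[30,-45,0],"twist":[0,0,0],"grip":0.4},{"translation":[30,-45,0],"twist":[0,0,0],"grip":0.4},{"translation":[30,-45,0],"twist":[0,0,0],"grip":0.4},{"translation":[30,-45,0],"twist":[0,0,0],"grip":0.4},{"translation":[30,-45,0],"twist":[0,0,0],"grip":0.4},{"translation":[30,-45,0],"twist":[0,0,0],"grip":0.4}]' 30
python3 -m pendant '[{"translation":[0,0,0],"twist":[0,0,0],"grip":0.4},{"translation":[0,0,0],"twist":[0,0,0],"grip":0.4},{"translation":[0,0,0],"twist":[0,0,0],"grip":0.4},{"translation":[0,0,0],"twist":[0,0,0],"grip":0.4},{"translation":[0,0,0],"twist":[0,0,0],"grip":0.4},{"translation":[0,0,0],"twist":[0,0,0],"grip":0.4},{"translation":[0,0,0],"twist":[0,0,0],"grip":0.4},{"translation":[0,0,0],"twist":[0,0,0],"grip":0.4},{"translation":[0,0,0],"twist":[0,0,0],"grip":0.4},{"translation":[0,0,0],"twist":[0,0,0],"grip":0.4}]' 30
python3 -c "
from h import *
go([.4495,-.346,-.018],100)
wf(zlo=.02,zhi=.04)"
```

```text
t: 37.9
tool_pos: [0.4731, -0.3251, 0.212]
orientation: [-0.313, 3.103, -0.006]
force: [1.4, -1.6, 0.5]
opening: 0.0648
t: 38.9
tool_pos: [0.4732, -0.3257, 0.2136]
orientation: [-0.312, 3.102, -0.008]
force: [-0.3, 0.4, -0.6]
opening: 0.0653
at [ 0.4732 -0.3257  0.2136] jaw 101.5 q6 -2.47 q [-0.7   0.03  1.55  0.01  1.54 -2.47] F [-0.3  0.4 -0.6] open 0.0653 t 38.9
 tool x,y axes [-0.98 -0.2  -0.02] [-0.2   0.98 -0.01] | shift world [ -23.7  -20.3 -231.6] tool-now [ 32.7 -13.3 231. ] tool-after-turn [ 26.8 -15.8 231.6] twist [-0.007  0.024  0.026]
blob [225. 238.] ctr [ 0.5703 -0.3803] len 0.066 wid 0.037 ang 20.6 zmed 0.0317 0.033
blob [299. 217.] ctr [ 0.515  -0.2908] len 0.04 wid 0.039 ang 176.6 zmed 0.0321 0.0336
blob [267. 149.] ctr [ 0.4455 -0.3459] len 0.067 wid 0.032 ang 9.5 zmed 0.0319 0.0332
```

```bash

python3 -m pendant '[{"translation":[14,-8,20],"twist":[0,0.024,0.026],"grip":0.4},{"translation":[14,-8,25],"twist":[0,0,0],"grip":0.4},{"translation":[0,0,25],"twist":[0,0,0],"grip":0.4},{"translation":[0,0,25],"twist":[0,0,0],"grip":0.4},{"translation":[0,0,25],"twist":[0,0,0],"grip":0.4},{"translation":[0,0,25],"twist":[0,0,0],"grip":0.4},{"translation":[0,0,15],"twist":[0,0,0],"grip":0.4},{"translation":[0,0,0],"twist":[0,0,0],"grip":0.4},{"translation":[0,0,0],"twist":[0,0,0],"grip":0.4},{"translation":[0,0,0],"twist":[0,0,0],"grip":0.4}]' 30
python3 -c "
from h import *
go([.448,-.3455,-.018],99.8)"
```

```text
t: 39.95
tool_pos: [0.4368, -0.3515, 0.0358]
orientation: [0.251, -3.115, 0.006]
force: [0.1, 0.0, 0.2]
opening: 0.0652
at [ 0.4368 -0.3515  0.0358] jaw 99.2 q6 -2.48 q [-0.76  0.16  1.74 -0.02  1.24 -2.48] F [0.1 0.  0.2] open 0.0652 t 40.0
 tool x,y axes [-0.99 -0.16  0.02] [-0.16  0.99 -0.  ] | shift world [ 11.2   6.  -53.8] tool-now [-12.9   4.3  53.6] tool-after-turn [-12.1   4.   53.8] twist [-0.002 -0.017 -0.01 ]
```

```bash

python3 -m pendant '[{"translation":[-12,4,4],"twist":[0,-0.017,-0.01],"grip":0.4},{"translation":[-1,0,10],"twist":[0,0,0],"grip":0.4},{"translation":[0,0,12],"twist":[0,0,0],"grip":0.4},{"translation":[0,0,12],"twist":[0,0,0],"grip":0.4},{"translation":[0,0,10],"twist":[0,0,0],"grip":0.4},{"translation":[0,0,3],"twist":[0,0,0],"grip":0.4},{"translation":[0,0,0],"twist":[0,0,0],"grip":0.4},{"translation":[0,0,0],"twist":[0,0,0],"grip":0.4},{"translation":[0,0,0],"twist":[0,0,0],"grip":0.4},{"translation":[0,0,0],"twist":[0,0,0],"grip":0.4}]' 30
python3 -c "
from h import *
go([.448,-.3455,-.018],99.8)"
```

```text
t: 40.95
tool_pos: [0.4518, -0.3467, -0.0173]
orientation: [-0.269, 3.126, -0.009]
force: [0.0, 0.4, -0.2]
opening: 0.0654
at [ 0.4518 -0.3467 -0.0173] jaw 99.8 q6 -2.49 q [-0.74  0.24  1.76 -0.    1.13 -2.49] F [ 0.   0.4 -0.2] open 0.0654 t 41.0
 tool x,y axes [-0.99 -0.17 -0.  ] [-0.17  0.99 -0.01] | shift world [-3.8  1.2 -0.7] tool-now [3.5 1.9 0.7] tool-after-turn [3.5 1.9 0.7] twist [-0.006  0.004  0.001]
```

```bash

python3 -m pendant '[{"translation":[3.5,1,0],"twist":[0,0,0],"grip":-1},{"translation":[0,0,0],"twist":[0,0,0],"grip":-1},{"translation":[0,0,0],"twist":[0,0,0],"grip":-1},{"translation":[0,0,0],"twist":[0,0,0],"grip":-1},{"translation":[0,0,0],"twist":[0,0,0],"grip":-1},{"translation":[0,0,0],"twist":[0,0,0],"grip":-1},{"translation":[0,0,0],"twist":[0,0,0],"grip":-1},{"translation":[0,0,0],"twist":[0,0,0],"grip":-1},{"translation":[0,0,0],"twist":[0,0,0],"grip":-1},{"translation":[0,0,0],"twist":[0,0,0],"grip":-1}]' 30
python3 -m pendant '[{"translation":[0,0,-20],"twist":[0,0,0],"grip":-1},{"translation":[0,0,-25],"twist":[0,0,0],"grip":-1},{"translation":[0,0,-25],"twist":[0,0,0],"grip":-1},{"translation":[0,0,-25],"twist":[0,0,0],"grip":-1},{"translation":[0,0,-25],"twist":[0,0,0],"grip":-1},{"translation":[0,0,-25],"twist":[0,0,0],"grip":-1},{"translation":[0,0,-25],"twist":[0,0,0],"grip":-1},{"translation":[0,0,-20],"twist":[0,0,0],"grip":-1},{"translation":[0,0,0],"twist":[0,0,0.1],"grip":-1},{"translation":[0,0,0],"twist":[0,0,0.07],"grip":-1}]' 30
python3 -c "
from h import *
go([.626,.2065,.19],90)"
```

```text
t: 41.95
tool_pos: [0.4486, -0.3471, -0.0159]
orientation: [-0.269, 3.124, -0.012]
force: [0.9, -0.7, 1.2]
opening: 0.0318
t: 42.95
tool_pos: [0.4442, -0.3426, 0.1761]
orientation: [-0.004, -3.14, -0.001]
force: [0.7, 0.8, -1.8]
opening: 0.0317
at [ 0.4442 -0.3426  0.1761] jaw 89.9 q6 -2.32 q [-0.75  0.03  1.62 -0.    1.49 -2.32] F [ 0.7  0.8 -1.8] open 0.0317 t 43.0
 tool x,y axes [-1.  0.  0.] [0. 1. 0.] | shift world [181.8 549.1  13.9] tool-now [-180.4  549.6  -13.9] tool-after-turn [-181.8  549.1  -13.9] twist [ 0.001 -0.001 -0.003]
```

```bash

python3 -m pendant '[{"translation":[-14,43,-4],"twist":[0,0,0],"grip":-1},{"translation":[-14,43,-4],"twist":[0,0,0],"grip":-1},{"translation":[-14,43,-4],"twist":[0,0,0],"grip":-1},{"translation":[-14,43,-4],"twist":[0,0,0],"grip":-1},{"translation":[-14,43,-2],"twist":[0,0,0],"grip":-1},{"translation":[-14,43,-2],"twist":[0,0,0],"grip":-1},{"translation":[-14,43,0],"twist":[0,0,0],"grip":-1},{"translation":[-14,43,0],"twist":[0,0,0],"grip":-1},{"translation":[-14,43,0],"twist":[0,0,0],"grip":-1},{"translation":[-14,43,0],"twist":[0,0,0],"grip":-1}]' 30
python3 -c "
from h import *
go([.626,.2065,.14],90)"
```

```text
t: 43.95
tool_pos: [0.5888, 0.0967, 0.1928]
orientation: [-0.026, -3.136, 0.0]
force: [0.8, -0.4, -2.0]
opening: 0.0317
at [0.5888 0.0967 0.1928] jaw 89.0 q6 -1.48 q [ 0.08  0.13  1.49  0.    1.53 -1.48] F [ 0.8 -0.4 -2. ] open 0.0317 t 44.0
 tool x,y axes [-1.    0.02  0.01] [ 0.02  1.   -0.  ] | shift world [ 37.2 109.8 -52.8] tool-now [-35.6 110.4  52.6] tool-after-turn [-37.2 109.8  52.8] twist [-0.    -0.005 -0.017]
```

```bash

python3 -m pendant '[{"translation":[-9,28,0],"twist":[0,0,-0.01],"grip":-1},{"translation":[-9,28,0],"twist":[0,0,0],"grip":-1},{"translation":[-9,28,0],"twist":[0,0,0],"grip":-1},{"translation":[-10,28,0],"twist":[0,0,0],"grip":-1},{"translation":[0,0,0],"twist":[0,0,0],"grip":-1},{"translation":[0,0,0],"twist":[0,0,0],"grip":-1},{"translation":[0,0,15],"twist":[0,0,0],"grip":-1},{"translation":[0,0,15],"twist":[0,0,0],"grip":-1},{"translation":[0,0,15],"twist":[0,0,0],"grip":-1},{"translation":[0,0,0],"twist":[0,0,0],"grip":-1}]' 30
python3 -c "
from h import *
go([.626,.2065,.14],90)"
```

```text
t: 44.95
tool_pos: [0.6233, 0.217, 0.1363]
orientation: [-0.001, -3.126, 0.003]
force: [-0.4, -0.9, -2.7]
opening: 0.032
at [0.6233 0.217  0.1363] jaw 90.0 q6 -1.31 q [ 0.26  0.34  1.35  0.    1.47 -1.31] F [-0.4 -0.9 -2.7] open 0.032 t 45.0
 tool x,y axes [-1.    0.    0.02] [ 0.  1. -0.] | shift world [  2.7 -10.5   3.7] tool-now [ -2.7 -10.6  -3.7] tool-after-turn [ -2.7 -10.5  -3.7] twist [-0.002 -0.015 -0.001]
```

```bash

python3 -m pendant '[{"translation":[-2,-6,0],"twist":[0,-0.015,0],"grip":-1},{"translation":[0,-6,0],"twist":[0,0,0],"grip":-1},{"translation":[0,0,0],"twist":[0,0,0],"grip":-1},{"translation":[0,0,0],"twist":[0,0,0],"grip":-1},{"translation":[0,0,0],"twist":[0,0,0],"grip":-1},{"translation":[0,0,8],"twist":[0,0,0],"grip":-1},{"translation":[0,0,8],"twist":[0,0,0],"grip":-1},{"translation":[0,0,8],"twist":[0,0,0],"grip":-1},{"translation":[0,0,0],"twist":[0,0,0],"grip":-1},{"translation":[0,0,0],"twist":[0,0,0],"grip":-1}]' 30
python3 -c "
from h import *
go([.626,.2065,.077],90)"
```

```text
t: 45.95
tool_pos: [0.6261, 0.203, 0.1111]
orientation: [0.004, 3.139, -0.002]
force: [0.4, -0.4, -2.4]
opening: 0.0316
at [0.6261 0.203  0.1111] jaw 89.9 q6 -1.33 q [ 0.24  0.33  1.41 -0.    1.4  -1.33] F [ 0.4 -0.4 -2.4] open 0.0316 t 46.0
 tool x,y axes [-1.  0. -0.] [ 0.  1. -0.] | shift world [ -0.1   3.5 -34.1] tool-now [ 0.1  3.6 34.1] tool-after-turn [ 0.1  3.5 34.1] twist [-0.001  0.003 -0.002]
```

```bash

python3 -m pendant '[{"translation":[0,3,5],"twist":[0,0,0],"grip":-1},{"translation":[0,0,8],"twist":[0,0,0],"grip":-1},{"translation":[0,0,8],"twist":[0,0,0],"grip":-1},{"translation":[0,0,6],"twist":[0,0,0],"grip":-1},{"translation":[0,0,3],"twist":[0,0,0],"grip":-1},{"translation":[0,0,2],"twist":[0,0,0],"grip":-1},{"translation":[0,0,0],"twist":[0,0,0],"grip":-1},{"translation":[0,0,0],"twist":[0,0,0],"grip":-1},{"translation":[0,0,0],"twist":[0,0,0],"grip":-1},{"translation":[0,0,0],"twist":[0,0,0],"grip":-1}]' 30
python3 -c "
from h import *
go([.626,.2065,.076],90)"
```

```text
t: 46.95
tool_pos: [0.6265, 0.2064, 0.0767]
orientation: [0.003, 3.138, -0.002]
force: [-0.5, 0.2, -2.4]
opening: 0.0318
at [0.6265 0.2064 0.0767] jaw 89.9 q6 -1.33 q [ 0.24  0.36  1.43 -0.    1.35 -1.33] F [-0.5  0.2 -2.4] open 0.0318 t 47.0
 tool x,y axes [-1.  0. -0.] [ 0.  1. -0.] | shift world [-0.5  0.1 -0.7] tool-now [0.5 0.1 0.7] tool-after-turn [0.5 0.1 0.7] twist [-0.001  0.003 -0.002]
```

```bash

python3 -m pendant '[{"translation":[0,0,1.5],"twist":[0,0,0],"grip":-1},{"translation":[0,0,0],"twist":[0,0,0],"grip":-0.14},{"translation":[0,0,0],"twist":[0,0,0],"grip":-0.14},{"translation":[0,0,0],"twist":[0,0,0],"grip":-0.14},{"translation":[0,0,0],"twist":[0,0,0],"grip":-0.14},{"translation":[0,0,-10],"twist":[0,0,0],"grip":-0.14},{"translation":[0,0,-25],"twist":[0,0,0],"grip":-0.14},{"translation":[0,0,-30],"twist":[0,0,0],"grip":-0.14},{"translation":[0,0,-30],"twist":[0,0,0],"grip":-0.14},{"translation":[0,0,-20],"twist":[0,0,0],"grip":0.4}]' 30
python3 -c "
from h import *
go([.572,-.386,.19],90)
wf(zlo=.097,zhi=.135)"
python3 -m pendant '[{"translation":[4,-45,0],"twist":[0,0,0],"grip":0.4},{"translation":[4,-45,0],"twist":[0,0,0],"grip":0.4},{"translation":[4,-45,0],"twist":[0,0,0],"grip":0.4},{"translation":[4,-45,0],"twist":[0,0,0],"grip":0.4},{"translation":[4,-45,0],"twist":[0,0,0],"grip":0.4},{"translation":[4,-45,0],"twist":[0,0,0],"grip":0.4},{"translation":[4,-45,0],"twist":[0,0,0],"grip":0.4},{"translation":[4,-45,0],"twist":[0,0,0],"grip":0.4},{"translation":[4,-45,0],"twist":[0,0,0],"grip":0.4},{"translation":[4,-45,0],"twist":[0,0,0],"grip":0.4}]' 30
python3 -c "
from h import *
go([.572,-.386,.19],90)"
```

```text
t: 47.95
tool_pos: [0.6242, 0.206, 0.1937]
orientation: [-0.003, -3.14, 0.004]
force: [0.3, -0.0, 0.5]
opening: 0.0445
at [0.6242 0.206  0.1937] jaw 89.9 q6 -1.33 q [ 0.24  0.29  1.31 -0.    1.55 -1.33] F [ 0.3 -0.   0.5] open 0.0445 t 48.0
 tool x,y axes [-1.  0.  0.] [ 0.  1. -0.] | shift world [ -52.2 -592.    -3.7] tool-now [  50.9 -592.1    5.1] tool-after-turn [  52.2 -592.     3.7] twist [-0.002 -0.001 -0.002]
blob [511. 358.] ctr [0.808  0.4768] len 0.034 wid 0.004 ang 156.9 zmed 0.1014 0.1082
blob [287. 289.] ctr [0.704  0.2057] len 0.086 wid 0.031 ang 91.5 zmed 0.118 0.1217
blob [202. 241.] ctr [0.6632 0.1274] len 0.01 wid 0.007 ang 7.5 zmed 0.1036 0.1048
blob [146. 240.] ctr [0.6634 0.0694] len 0.011 wid 0.006 ang 179.7 zmed 0.1034 0.1045
blob [196. 165.] ctr [0.5855 0.127 ] len 0.01 wid 0.007 ang 176.8 zmed 0.1038 0.1051
blob [256. 163.] ctr [0.5854 0.1849] len 0.01 wid 0.006 ang 1.0 zmed 0.1038 0.1053
blob [277. 209.] ctr [0.6276 0.2031] len 0.11 wid 0.041 ang 178.5 zmed 0.1233 0.1249
blob [114. 196.] ctr [0.6239 0.0517] len 0.11 wid 0.041 ang 179.4 zmed 0.1222 0.1248
blob [ 65. 214.] ctr [ 0.633  -0.0039] len 0.146 wid 0.064 ang 12.6 zmed 0.1151 0.1226
blob [473.  31.] ctr [0.4759 0.3645] len 0.058 wid 0.01 ang 151.0 zmed 0.122 0.1232
blob [388. 123.] ctr [0.5518 0.2836] len 0.254 wid 0.066 ang 148.3 zmed 0.1154 0.1332
t: 49.0
tool_pos: [0.5871, -0.2524, 0.2044]
orientation: [-0.014, 3.126, 0.001]
force: [0.1, 0.5, 0.8]
opening: 0.0649
at [ 0.5871 -0.2524  0.2044] jaw 90.5 q6 -2.07 q [-0.49  0.22  1.37  0.01  1.54 -2.07] F [0.1 0.5 0.8] open 0.0649 t 49.0
 tool x,y axes [-1.   -0.01 -0.02] [-0.01  1.    0.  ] | shift world [ -15.1 -133.6  -14.4] tool-now [  16.5 -133.4   14.1] tool-after-turn [  15.1 -133.6   14.4] twist [0.001 0.015 0.009]
```

Both placed fuses sit right: tops at z=0.124, on bays 1 and 4, straight. On to the third.

```bash

python3 -m pendant '[{"translation":[4,-32,0],"twist":[0,0.015,0.009],"grip":0.4},{"translation":[4,-32,0],"twist":[0,0,0],"grip":0.4},{"translation":[4,-32,0],"twist":[0,0,0],"grip":0.4},{"translation":[4,-32,0],"twist":[0,0,0],"grip":0.4},{"translation":[0,-5,0],"twist":[0,0,0],"grip":0.4},{"translation":[0,0,0],"twist":[0,0,0],"grip":0.4},{"translation":[0,0,0],"twist":[0,0,0],"grip":0.4},{"translation":[0,0,0],"twist":[0,0,0],"grip":0.4},{"translation":[0,0,0],"twist":[0,0,0],"grip":0.4},{"translation":[0,0,0],"twist":[0,0,0],"grip":0.4}]' 30
python3 -c "
from h import *
go([.572,-.386,-.018],90)
wf(zlo=.008,zhi=.04)"
```

```text
t: 50.0
tool_pos: [0.5684, -0.3939, 0.2052]
orientation: [0.007, 3.141, 0.0]
force: [0.1, 0.2, -0.2]
opening: 0.065
at [ 0.5684 -0.3939  0.2052] jaw 89.7 q6 -2.25 q [-0.68  0.38  1.18  0.    1.59 -2.25] F [ 0.1  0.2 -0.2] open 0.065 t 50.0
 tool x,y axes [-1.  0. -0.] [0. 1. 0.] | shift world [   3.6    7.9 -223.2] tool-now [ -3.5   7.9 223.2] tool-after-turn [ -3.6   7.9 223.2] twist [ 0.     0.    -0.005]
blob [524. 197.] ctr [ 0.5871 -0.0596] len 0.034 wid 0.031 ang 105.4 zmed 0.0084 0.0094
blob [288. 213.] ctr [ 0.6067 -0.3804] len 0.111 wid 0.03 ang 179.9 zmed 0.0313 0.033
blob [363. 136.] ctr [ 0.5074 -0.2919] len 0.04 wid 0.024 ang 98.3 zmed 0.0312 0.033
blob [513.  95.] ctr [ 0.4591 -0.1046] len 0.03 wid 0.028 ang 40.4 zmed 0.0085 0.0094
```

The third fuse has been knocked to about (0.607, -0.380). I go down halfway and look again.

```bash

python3 -m pendant '[{"translation":[-13,5,10],"twist":[0,0,0],"grip":0.4},{"translation":[-13,5,15],"twist":[0,0,0],"grip":0.4},{"translation":[-13,4,20],"twist":[0,0,0],"grip":0.4},{"translation":[0,0,20],"twist":[0,0,0],"grip":0.4},{"translation":[0,0,20],"twist":[0,0,0],"grip":0.4},{"translation":[0,0,15],"twist":[0,0,0],"grip":0.4},{"translation":[0,0,0],"twist":[0,0,0],"grip":0.4},{"translation":[0,0,0],"twist":[0,0,0],"grip":0.4},{"translation":[0,0,0],"twist":[0,0,0],"grip":0.4},{"translation":[0,0,0],"twist":[0,0,0],"grip":0.4}]' 30
python3 -c "
from h import *
go([.6067,-.380,-.018],90)
wf(zlo=.008,zhi=.04)
p,d=robot.read_camera('top');i=robot.camera_info('top');fuses(i,p,d)"
```

```text
t: 51.05
tool_pos: [0.6154, -0.373, 0.0947]
orientation: [0.0, -3.141, -0.004]
force: [-0.5, -0.9, 0.4]
opening: 0.065
at [ 0.6154 -0.373   0.0947] jaw 90.0 q6 -2.19 q [-0.62  0.51  1.21  0.    1.43 -2.19] F [-0.5 -0.9  0.4] open 0.065 t 51.0
 tool x,y axes [-1. -0.  0.] [-0.  1.  0.] | shift world [  -8.7   -7.  -112.7] tool-now [  8.6  -7.3 112.7] tool-after-turn [  8.7  -7.  112.7] twist [ 0.003 -0.001  0.   ]
blob [269. 201.] ctr [ 0.6066 -0.3802] len 0.109 wid 0.031 ang 0.2 zmed 0.0315 0.0329
blob [379.  92.] ctr [ 0.5156 -0.2906] len 0.042 wid 0.041 ang 100.0 zmed 0.032 0.0336
blob [268. 255.] ctr [0.4547 0.0594] len 0.034 wid 0.034 ang 161.7 zmed 0.0437 0.0474
blob [420. 212.] ctr [ 0.5867 -0.3821] len 0.061 wid 0.032 ang 3.4 zmed 0.0311 0.0352
blob [427. 132.] ctr [ 0.828  -0.4212] len 0.031 wid 0.025 ang 87.9 zmed 0.0326 0.0366
blob [413. 119.] ctr [ 0.868  -0.3815] len 0.045 wid 0.033 ang 172.2 zmed 0.0322 0.0362
blob [428. 111.] ctr [ 0.8954 -0.421 ] len 0.031 wid 0.028 ang 87.1 zmed 0.0333 0.0354
blob [416. 100.] ctr [ 0.9315 -0.3898] len 0.049 wid 0.028 ang 87.3 zmed 0.0323 0.0363
```

Confirmed at (0.6066, -0.3802), 0°. Descend and grasp.

```bash

python3 -m pendant '[{"translation":[8,-7,10],"twist":[0,0,0],"grip":0.4},{"translation":[0,0,15],"twist":[0,0,0],"grip":0.4},{"translation":[0,0,15],"twist":[0,0,0],"grip":0.4},{"translation":[0,0,15],"twist":[0,0,0],"grip":0.4},{"translation":[0,0,10],"twist":[0,0,0],"grip":0.4},{"translation":[0,0,0],"twist":[0,0,0],"grip":0.4},{"translation":[0,0,0],"twist":[0,0,0],"grip":0.4},{"translation":[0,0,0],"twist":[0,0,0],"grip":0.4},{"translation":[0,0,0],"twist":[0,0,0],"grip":0.4},{"translation":[0,0,0],"twist":[0,0,0],"grip":0.4}]' 30
python3 -c "
from h import *
go([.6066,-.3802,-.018],90)"
```

```text
t: 52.15
tool_pos: [0.6065, -0.3812, 0.0246]
orientation: [0.001, 3.141, 0.003]
force: [0.6, -0.1, -0.5]
opening: 0.065
at [ 0.6065 -0.3812  0.0246] jaw 90.0 q6 -2.2 q [-0.63  0.56  1.27  0.    1.31 -2.2 ] F [ 0.6 -0.1 -0.5] open 0.065 t 52.1
 tool x,y axes [-1.  0. -0.] [0. 1. 0.] | shift world [  0.1   1.  -42.6] tool-now [-0.1  0.9 42.6] tool-after-turn [-0.1  1.  42.6] twist [ 0.002  0.    -0.001]
```

```bash

python3 -m pendant '[{"translation":[0,1,8],"twist":[0,0,0],"grip":0.4},{"translation":[0,0,10],"twist":[0,0,0],"grip":0.4},{"translation":[0,0,10],"twist":[0,0,0],"grip":0.4},{"translation":[0,0,10],"twist":[0,0,0],"grip":0.4},{"translation":[0,0,4],"twist":[0,0,0],"grip":0.4},{"translation":[0,0,0],"twist":[0,0,0],"grip":0.4},{"translation":[0,0,0],"twist":[0,0,0],"grip":-1},{"translation":[0,0,0],"twist":[0,0,0],"grip":-1},{"translation":[0,0,0],"twist":[0,0,0],"grip":-1},{"translation":[0,0,0],"twist":[0,0,0],"grip":-1}]' 30
python3 -c "
from h import *
go([.6066,-.3802,-.018],90)"
python3 -m pendant '[{"translation":[0,0,0],"twist":[0,0,0],"grip":-1},{"translation":[0,0,0],"twist":[0,0,0],"grip":-1},{"translation":[0,0,0],"twist":[0,0,0],"grip":-1},{"translation":[0,0,0],"twist":[0,0,0],"grip":-1},{"translation":[0,0,-25],"twist":[0,0,0],"grip":-1},{"translation":[0,0,-30],"twist":[0,0,0],"grip":-1},{"translation":[0,0,-35],"twist":[0,0,0],"grip":-1},{"translation":[0,0,-40],"twist":[0,0,0],"grip":-1},{"translation":[0,0,-40],"twist":[0,0,0],"grip":-1},{"translation":[0,0,-30],"twist":[0,0,0],"grip":-1}]' 30
python3 -c "
from h import *
go([.626,.143,.19],90)"
```

```text
t: 53.15
tool_pos: [0.607, -0.3803, -0.0204]
orientation: [0.001, 3.14, 0.002]
force: [0.4, 0.2, -0.3]
opening: 0.0377
at [ 0.607  -0.3803 -0.0204] jaw 90.0 q6 -2.2 q [-0.63  0.61  1.29  0.    1.24 -2.2 ] F [ 0.4  0.2 -0.3] open 0.0377 t 53.1
 tool x,y axes [-1.  0. -0.] [0. 1. 0.] | shift world [-0.4  0.1  2.4] tool-now [ 0.4  0.1 -2.4] tool-after-turn [ 0.4  0.1 -2.4] twist [ 0.001  0.001 -0.001]
t: 54.15
tool_pos: [0.6012, -0.3764, 0.1742]
orientation: [-0.001, -3.126, -0.021]
force: [1.1, -0.9, -2.2]
opening: 0.0318
at [ 0.6012 -0.3764  0.1742] jaw 90.0 q6 -2.2 q [-0.63  0.46  1.13  0.    1.58 -2.2 ] F [ 1.1 -0.9 -2.2] open 0.0318 t 54.1
 tool x,y axes [-1.    0.    0.02] [0.   1.   0.01] | shift world [ 24.8 519.4  15.8] tool-now [-24.3 519.6  -9.2] tool-after-turn [-24.8 519.4 -15.8] twist [ 0.013 -0.016 -0.001]
```

```bash

python3 -m pendant '[{"translation":[-2,35,-5],"twist":[0.013,-0.016,0],"grip":-1},{"translation":[-2,45,-5],"twist":[0,0,0],"grip":-1},{"translation":[-2,45,-5],"twist":[0,0,0],"grip":-1},{"translation":[-2,45,-4],"twist":[0,0,0],"grip":-1},{"translation":[-2,45,0],"twist":[0,0,0],"grip":-1},{"translation":[-2,45,0],"twist":[0,0,0],"grip":-1},{"translation":[-2,45,0],"twist":[0,0,0],"grip":-1},{"translation":[-2,45,0],"twist":[0,0,0],"grip":-1},{"translation":[-2,45,0],"twist":[0,0,0],"grip":-1},{"translation":[-2,45,0],"twist":[0,0,0],"grip":-1}]' 30
python3 -c "
from h import *
go([.626,.143,.19],90)"
```

```text
t: 55.15
tool_pos: [0.6234, 0.0704, 0.198]
orientation: [0.018, 3.132, -0.011]
force: [0.1, 0.2, -3.4]
opening: 0.0318
at [0.6234 0.0704 0.198 ] jaw 89.3 q6 -1.52 q [ 0.04  0.19  1.41 -0.01  1.53 -1.52] F [ 0.1  0.2 -3.4] open 0.0318 t 55.1
 tool x,y axes [-1.    0.01 -0.01] [ 0.01  1.   -0.01] | shift world [ 2.6 72.6 -8. ] tool-now [-1.7 72.7  7.5] tool-after-turn [-2.6 72.6  8. ] twist [-0.007  0.009 -0.012]
```

```bash

python3 -m pendant '[{"translation":[0,20,0],"twist":[-0.007,0.009,-0.012],"grip":-1},{"translation":[0,20,0],"twist":[0,0,0],"grip":-1},{"translation":[0,15,0],"twist":[0,0,0],"grip":-1},{"translation":[0,8,0],"twist":[0,0,0],"grip":-1},{"translation":[0,0,0],"twist":[0,0,0],"grip":-1},{"translation":[0,0,0],"twist":[0,0,0],"grip":-1},{"translation":[0,0,15],"twist":[0,0,0],"grip":-1},{"translation":[0,0,15],"twist":[0,0,0],"grip":-1},{"translation":[0,0,15],"twist":[0,0,0],"grip":-1},{"translation":[0,0,0],"twist":[0,0,0],"grip":-1}]' 30
python3 -c "
from h import *
go([.626,.145,.073],90)"
```

```text
t: 56.15
tool_pos: [0.6207, 0.139, 0.1459]
orientation: [0.007, -3.136, 0.001]
force: [-0.3, 0.5, -3.9]
opening: 0.0315
at [0.6207 0.139  0.1459] jaw 90.3 q6 -1.44 q [ 0.14  0.26  1.43  0.    1.46 -1.44] F [-0.3  0.5 -3.9] open 0.0315 t 56.1
 tool x,y axes [-1.   -0.    0.01] [-0.  1. -0.] | shift world [  5.3   6.  -72.9] tool-now [-5.7  6.  72.8] tool-after-turn [-5.3  6.  72.9] twist [-0.    -0.005  0.005]
```

```bash

python3 -m pendant '[{"translation":[-5,6,0],"twist":[0,-0.005,0.005],"grip":-1},{"translation":[0,0,0],"twist":[0,0,0],"grip":-1},{"translation":[0,0,0],"twist":[0,0,0],"grip":-1},{"translation":[0,0,10],"twist":[0,0,0],"grip":-1},{"translation":[0,0,10],"twist":[0,0,0],"grip":-1},{"translation":[0,0,10],"twist":[0,0,0],"grip":-1},{"translation":[0,0,10],"twist":[0,0,0],"grip":-1},{"translation":[0,0,0],"twist":[0,0,0],"grip":-1},{"translation":[0,0,0],"twist":[0,0,0],"grip":-1},{"translation":[0,0,0],"twist":[0,0,0],"grip":-1}]' 30
python3 -c "
from h import *
go([.626,.145,.073],90)"
```

```text
t: 57.15
tool_pos: [0.6257, 0.1452, 0.1015]
orientation: [-0.002, -3.141, 0.001]
force: [-0.1, -0.0, -2.8]
opening: 0.0313
at [0.6257 0.1452 0.1015] jaw 89.9 q6 -1.42 q [ 0.15  0.3   1.46 -0.    1.38 -1.42] F [-0.1 -0.  -2.8] open 0.0313 t 57.1
 tool x,y axes [-1.  0.  0.] [ 0.  1. -0.] | shift world [  0.3  -0.2 -28.5] tool-now [-0.3 -0.2 28.5] tool-after-turn [-0.3 -0.2 28.5] twist [-0.001 -0.001 -0.001]
```

```bash

python3 -m pendant '[{"translation":[0,0,8],"twist":[0,0,0],"grip":-1},{"translation":[0,0,8],"twist":[0,0,0],"grip":-1},{"translation":[0,0,5],"twist":[0,0,0],"grip":-1},{"translation":[0,0,3],"twist":[0,0,0],"grip":-1},{"translation":[0,0,2],"twist":[0,0,0],"grip":-1},{"translation":[0,0,0],"twist":[0,0,0],"grip":-1},{"translation":[0,0,0],"twist":[0,0,0],"grip":-1},{"translation":[0,0,0],"twist":[0,0,0],"grip":-1},{"translation":[0,0,0],"twist":[0,0,0],"grip":-1},{"translation":[0,0,0],"twist":[0,0,0],"grip":-1}]' 30
python3 -c "
from h import *
go([.626,.145,.073],90)"
```

```text
t: 58.15
tool_pos: [0.6269, 0.1453, 0.0748]
orientation: [0.002, 3.14, -0.0]
force: [0.0, -0.2, -3.0]
opening: 0.0318
at [0.6269 0.1453 0.0748] jaw 89.9 q6 -1.42 q [ 0.15  0.32  1.48 -0.    1.33 -1.42] F [ 0.  -0.2 -3. ] open 0.0318 t 58.1
 tool x,y axes [-1.  0. -0.] [ 0.  1. -0.] | shift world [-0.9 -0.3 -1.8] tool-now [ 0.9 -0.3  1.8] tool-after-turn [ 0.9 -0.3  1.8] twist [-0.     0.002 -0.001]
```

```bash

python3 -m pendant '[{"translation":[0,0,2],"twist":[0,0,0],"grip":-1},{"translation":[0,0,0],"twist":[0,0,0],"grip":-0.14},{"translation":[0,0,0],"twist":[0,0,0],"grip":-0.14},{"translation":[0,0,0],"twist":[0,0,0],"grip":-0.14},{"translation":[0,0,0],"twist":[0,0,0],"grip":-0.14},{"translation":[0,0,-10],"twist":[0,0,0],"grip":-0.14},{"translation":[0,0,-25],"twist":[0,0,0],"grip":-0.14},{"translation":[0,0,-30],"twist":[0,0,0],"grip":-0.14},{"translation":[0,0,-30],"twist":[0,0,0],"grip":-0.14},{"translation":[0,0,-25],"twist":[0,0,0],"grip":-0.14}]' 30
python3 -c "
from h import *
go([.46,.1255,.12],0)
p=wf(zlo=.097,zhi=.135);cv2.imwrite('pics/w7.png',p[:,:,::-1])
p,d=robot.read_camera('top');i=robot.camera_info('top');fuses(i,p,d)"
```

```text
t: 59.15
tool_pos: [0.6247, 0.1451, 0.1962]
orientation: [-0.002, -3.139, 0.001]
force: [0.3, 0.2, -0.3]
opening: 0.0397
at [0.6247 0.1451 0.1962] jaw 89.9 q6 -1.42 q [ 0.15  0.24  1.35 -0.    1.55 -1.42] F [ 0.3  0.2 -0.3] open 0.0397 t 59.1
 tool x,y axes [-1.  0.  0.] [ 0.  1. -0.] | shift world [-164.7  -19.6  -76.2] tool-now [164.4 -19.7  76.7] tool-after-turn [ -19.6 -164.7   76.2] twist [-0.003 -0.002  1.569]
blob [281. 286.] ctr [0.7049 0.144 ] len 0.075 wid 0.027 ang 94.5 zmed 0.1181 0.1191
blob [204. 239.] ctr [0.6637 0.0692] len 0.01 wid 0.006 ang 4.0 zmed 0.1035 0.1048
blob [104. 185.] ctr [ 0.6055 -0.0257] len 0.038 wid 0.038 ang 48.1 zmed 0.1091 0.1165
blob [319. 164.] ctr [0.5852 0.1845] len 0.01 wid 0.006 ang 1.2 zmed 0.104 0.1053
blob [259. 164.] ctr [0.5853 0.1268] len 0.009 wid 0.006 ang 179.5 zmed 0.104 0.105
blob [198. 162.] ctr [0.5857 0.069 ] len 0.01 wid 0.006 ang 3.0 zmed 0.1037 0.105
blob [344. 213.] ctr [0.627 0.207] len 0.109 wid 0.032 ang 179.9 zmed 0.1233 0.1249
blob [278. 211.] ctr [0.6265 0.1435] len 0.11 wid 0.037 ang 178.7 zmed 0.1233 0.1249
blob [176. 202.] ctr [0.6236 0.0477] len 0.11 wid 0.032 ang 0.6 zmed 0.123 0.1249
blob [135. 190.] ctr [0.6237 0.0025] len 0.136 wid 0.019 ang 179.8 zmed 0.1172 0.1227
blob [451. 130.] ctr [0.5607 0.2844] len 0.27 wid 0.078 ang 150.1 zmed 0.1157 0.133
blob [314. 400.] ctr [ 0.0665 -0.0816] len 0.105 wid 0.069 ang 15.2 zmed 0.0116 0.015
blob [268. 256.] ctr [0.4549 0.0592] len 0.034 wid 0.034 ang 112.7 zmed 0.0442 0.0483
blob [390. 236.] ctr [ 0.5169 -0.2921] len 0.039 wid 0.038 ang 60.8 zmed 0.0317 0.0357
blob [429. 131.] ctr [ 0.828  -0.4217] len 0.031 wid 0.024 ang 94.9 zmed 0.0326 0.0357
blob [416. 122.] ctr [ 0.8614 -0.3853] len 0.04 wid 0.029 ang 96.7 zmed 0.0327 0.0357
blob [426. 111.] ctr [ 0.8966 -0.4215] len 0.033 wid 0.029 ang 97.7 zmed 0.0325 0.0359
blob [413. 100.] ctr [ 0.9315 -0.3809] len 0.039 wid 0.039 ang 47.5 zmed 0.0327 0.0376
```

View pics/w7.png

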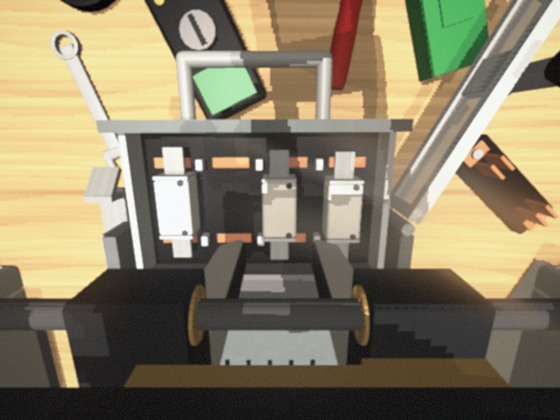

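All three fuses sit flat and straight: bay 1 (6 mm off), bay 2 (12 mm) and bay 4 (8 mm). No fuse is left on the bench. Next I push the drawer home with shut fingers on the handle's front.

```bash

python3 -m pendant '[{"translation":[20,-3,0],"twist":[0,0,0],"grip":-1},{"translation":[30,-4,0],"twist":[0,0,0],"grip":-1},{"translation":[30,-4,0],"twist":[0,0,0],"grip":-1},{"translation":[30,-4,0],"twist":[0,0,0],"grip":-1},{"translation":[30,-4,0],"twist":[0,0,0],"grip":-1},{"translation":[30,0,0],"twist":[0,0,0],"grip":-1},{"translation":[10,0,0],"twist":[0,0,0],"grip":-1},{"translation":[0,0,0],"twist":[0,0,0],"grip":-1},{"translation":[0,0,0],"twist":[0,0,0],"grip":-1},{"translation":[0,0,0],"twist":[0,0,0],"grip":-1}]' 30
python3 -c "
from h import *
go([.46,.1265,.09],90)"
```

```text
t: 60.25
tool_pos: [0.4412, 0.1257, 0.1981]
orientation: [0.003, 3.134, 0.001]
force: [-0.3, 0.3, -0.3]
opening: 0.0006
at [0.4412 0.1257 0.1981] jaw 89.9 q6 -1.4 q [ 0.17 -0.27  1.86 -0.    1.55 -1.4 ] F [-0.3  0.3 -0.3] open 0.0006 t 60.2
 tool x,y axes [-1.    0.   -0.01] [0. 1. 0.] | shift world [  18.8    0.8 -108.1] tool-now [-18.    0.8 108.2] tool-after-turn [-18.8   0.8 108.1] twist [ 0.001  0.007 -0.002]
```

```bash

python3 -m pendant '[{"translation":[-5,0,15],"twist":[0,0,0],"grip":-1},{"translation":[-5,0,20],"twist":[0,0,0],"grip":-1},{"translation":[0,0,20],"twist":[0,0,0],"grip":-1},{"translation":[0,0,20],"twist":[0,0,0],"grip":-1},{"translation":[0,0,20],"twist":[0,0,0],"grip":-1},{"translation":[0,0,8],"twist":[0,0,0],"grip":-1},{"translation":[0,0,0],"twist":[0,0,0],"grip":-1},{"translation":[0,0,0],"twist":[0,0,0],"grip":-1},{"translation":[0,0,0],"twist":[0,0,0],"grip":-1},{"translation":[0,0,0],"twist":[0,0,0],"grip":-1}]' 30
python3 -c "
from h import *
go([.652,.1265,.09],90)"
```

```text
t: 61.25
tool_pos: [0.4595, 0.1257, 0.094]
orientation: [0.005, 3.131, 0.002]
force: [-0.6, 0.9, -0.4]
opening: 0.0006
at [0.4595 0.1257 0.094 ] jaw 89.8 q6 -1.41 q [ 0.16 -0.15  1.95 -0.    1.33 -1.41] F [-0.6  0.9 -0.4] open 0.0006 t 61.2
 tool x,y axes [-1.    0.   -0.01] [0. 1. 0.] | shift world [192.5   0.8  -4. ] tool-now [-192.4    1.4    6. ] tool-after-turn [-192.5    0.8    4. ] twist [ 0.001  0.011 -0.003]
```

```bash

python3 -m pendant '[{"translation":[-8,0,0],"twist":[0,0,0],"grip":-1},{"translation":[-8,0,0],"twist":[0,0,0],"grip":-1},{"translation":[-8,0,0],"twist":[0,0,0],"grip":-1},{"translation":[-8,0,0],"twist":[0,0,0],"grip":-1},{"translation":[-10,0,0],"twist":[0,0,0],"grip":-1},{"translation":[-11,0,0],"twist":[0,0,0],"grip":-1},{"translation":[-11,0,0],"twist":[0,0,0],"grip":-1},{"translation":[-11,0,0],"twist":[0,0,0],"grip":-1},{"translation":[-11,0,0],"twist":[0,0,0],"grip":-1},{"translation":[-11,0,0],"twist":[0,0,0],"grip":-1}]'
python3 -m pendant '[{"translation":[-11,0,0],"twist":[0,0,0],"grip":-1},{"translation":[-11,0,0],"twist":[0,0,0],"grip":-1},{"translation":[-11,0,0],"twist":[0,0,0],"grip":-1},{"translation":[-11,0,0],"twist":[0,0,0],"grip":-1},{"translation":[-11,0,0],"twist":[0,0,0],"grip":-1},{"translation":[-9,0,0],"twist":[0,0,0],"grip":-1},{"translation":[-6,0,0],"twist":[0,0,0],"grip":-1},{"translation":[-4,0,0],"twist":[0,0,0],"grip":-1},{"translation":[0,0,0],"twist":[0,0,0],"grip":-1},{"translation":[0,0,0],"twist":[0,0,0],"grip":-1}]'
python3 -c "
from h import *
go([.652,.1265,.09],90)"
```

```text
t: 62.25
tool_pos: [0.5647, 0.1261, 0.0963]
orientation: [0.004, 3.131, 0.003]
force: [-2.2, 1.3, 1.5]
opening: 0.0004
t: 63.25
tool_pos: [0.6479, 0.1256, 0.0945]
orientation: [0.005, 3.132, 0.004]
force: [0.4, 0.2, -0.7]
opening: 0.0005
at [0.6479 0.1256 0.0945] jaw 89.8 q6 -1.45 q [ 0.11  0.34  1.43  0.    1.37 -1.45] F [ 0.4  0.2 -0.7] open 0.0005 t 63.2
 tool x,y axes [-1.    0.   -0.01] [0. 1. 0.] | shift world [ 4.1  0.9 -4.5] tool-now [-4.1  0.9  4.5] tool-after-turn [-4.1  0.9  4.5] twist [ 0.002  0.01  -0.003]
```

```bash

python3 -m pendant '[{"translation":[-3,0,0],"twist":[0,0,0],"grip":-1},{"translation":[-3,0,0],"twist":[0,0,0],"grip":-1},{"translation":[-3,0,0],"twist":[0,0,0],"grip":-1},{"translation":[-3,0,0],"twist":[0,0,0],"grip":-1},{"translation":[-3,0,0],"twist":[0,0,0],"grip":-1},{"translation":[-3,0,0],"twist":[0,0,0],"grip":-1},{"translation":[0,0,0],"twist":[0,0,0],"grip":-1},{"translation":[0,0,0],"twist":[0,0,0],"grip":-1},{"translation":[0,0,0],"twist":[0,0,0],"grip":-1},{"translation":[0,0,0],"twist":[0,0,0],"grip":-1}]'
python3 -c "
from h import *
go([.652,.1265,.09],90)"
```

```text
t: 64.25
tool_pos: [0.6494, 0.1255, 0.095]
orientation: [-0.001, -3.118, 0.001]
force: [-0.7, 0.3, -0.1]
opening: 0.0004
at [0.6494 0.1255 0.095 ] jaw 89.9 q6 -1.46 q [ 0.11  0.38  1.38  0.    1.41 -1.46] F [-0.7  0.3 -0.1] open 0.0004 t 64.2
 tool x,y axes [-1.    0.    0.02] [ 0.  1. -0.] | shift world [ 2.6  1.  -5. ] tool-now [-2.8  1.   4.9] tool-after-turn [-2.6  1.   5. ] twist [-0.    -0.024 -0.001]
```

```bash

python3 -m pendant '[{"translation":[10,0,0],"twist":[0,-0.02,0],"grip":-1},{"translation":[25,0,0],"twist":[0,0,0],"grip":-1},{"translation":[30,0,0],"twist":[0,0,0],"grip":-1},{"translation":[30,0,0],"twist":[0,0,0],"grip":-1},{"translation":[20,0,-20],"twist":[0,0,0],"grip":-1},{"translation":[0,0,-30],"twist":[0,0,0],"grip":-1},{"translation":[0,0,-40],"twist":[0,0,0],"grip":-1},{"translation":[0,0,-40],"twist":[0,0,0],"grip":-1},{"translation":[0,0,0],"twist":[0,0,0],"grip":-1},{"translation":[0,0,0],"twist":[0,0,0],"grip":-1}]'
cat >> h.py <<'E'
def handle():
    i=robot.camera_info('wrist');p,d=robot.read_camera('wrist');C=cloud(i,d)
    k=(C[...,2]>.134)&(C[...,2]<.148)&(abs(C[...,1]-.126)<.025)&(C[...,0]<.73)&(C[...,0]>.48);x=C[k][:,0]
    h,e=np.histogram(x,bins=np.arange(.48,.732,.004));print([(round(a,3),int(b)) for a,b in zip(e,h) if b>5])
    return p
E
python3 -c "
from h import *
go([.52,.33,.15],60)
p=handle();cv2.imwrite('pics/w8.png',p[:,:,::-1])
i=robot.camera_info('top');p,d=robot.read_camera('top');C=cloud(i,d)
k=(p.max(2)<70)&(C[...,2]>.17)&(C[...,2]<.2)&(C[...,1]>.27)&(C[...,1]<.4)&(C[...,0]>.42)&(C[...,0]<.62);print('pad',k.sum(),C[k].mean(0),C[k].min(0),C[k].max(0))"
```

```text
t: 65.25
tool_pos: [0.5303, 0.1252, 0.2283]
orientation: [-0.002, -3.141, 0.001]
force: [-0.4, -0.1, -0.4]
opening: 0.0006
at [0.5303 0.1252 0.2283] jaw 89.9 q6 -1.43 q [ 0.14 -0.03  1.59 -0.    1.59 -1.43] F [-0.4 -0.1 -0.4] open 0.0006 t 65.2
 tool x,y axes [-1.  0.  0.] [ 0.  1. -0.] | shift world [-10.3 204.8 -78.3] tool-now [ 10.6 204.8  78.3] tool-after-turn [111.3 172.2  78.3] twist [-0.    -0.     0.522]
[(np.float64(0.708), 62)]<string>:6: RuntimeWarning: Mean of empty slice.
  ret = um.true_divide(
Traceback (most recent call last):
ValueError: zero-size array to reduction operation minimum which has no identity
```

View pics/w8.png

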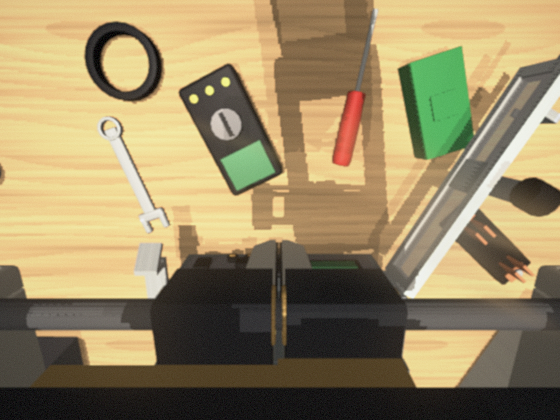

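The drawer itself is hidden below the hand here; the gate runs (400,285)–(560,65) with the pad at (540,195). I check the handle in the scene camera while turning over towards the pad's outer side, to push the gate by the pad's face.

```bash

python3 -m pendant '[{"translation":[0,0,-5],"twist":[0,0,0.14],"grip":-1},{"translation":[0,0,-5],"twist":[0,0,0.14],"grip":-1},{"translation":[0,0,-5],"twist":[0,0,0.14],"grip":-1},{"translation":[0,0,-5],"twist":[0,0,0.14],"grip":-1},{"translation":[0,0,0],"twist":[0,0,0.14],"grip":-1},{"translation":[0,0,0],"twist":[0,0,0.14],"grip":-1},{"translation":[0,0,0],"twist":[0,0,0.14],"grip":-1},{"translation":[0,0,0],"twist":[0,0,0.14],"grip":-1},{"translation":[0,0,0],"twist":[0,0,0.14],"grip":-1},{"translation":[0,0,0],"twist":[0,0,0.14],"grip":-1}]'
python3 -m pendant '[{"translation":[0,0,0],"twist":[0,0,0.14],"grip":-1},{"translation":[0,0,0],"twist":[0,0,0.14],"grip":-1},{"translation":[0,0,0],"twist":[0,0,0.14],"grip":-1},{"translation":[0,0,0],"twist":[0,0,0.14],"grip":-1},{"translation":[0,0,0],"twist":[0,0,0.1],"grip":-1},{"translation":[0,0,0],"twist":[0,0,0],"grip":-1},{"translation":[0,0,0],"twist":[0,0,0],"grip":-1},{"translation":[0,0,0],"twist":[0,0,0],"grip":-1},{"translation":[0,0,0],"twist":[0,0,0],"grip":-1},{"translation":[0,0,0],"twist":[0,0,0],"grip":-1}]'
python3 - <<'E'
from h import *
go([.531,.370,.25],-28)
i=robot.camera_info('scene');p,d=robot.read_camera('scene');C=cloud(i,d)
k=(d>0)&(C[...,2]>.135)&(C[...,2]<.1425)&(C[...,1]>.08)&(C[...,1]<.17)&(C[...,0]>.48)&(C[...,0]<.705)
h,e=np.histogram(C[k][:,0],bins=np.arange(.48,.71,.005));print([(round(a,3),int(b)) for a,b in zip(e,h) if b>2])
k=(p.max(2)<70)&(C[...,2]>.165)&(C[...,2]<.2)&(C[...,1]>.27)&(C[...,1]<.42)&(C[...,0]>.42)&(C[...,0]<.62);print('pad',k.sum(), C[k].min(0) if k.any() else 0,C[k].max(0) if k.any() else 0)
i=robot.camera_info('wrist');p,d=robot.read_camera('wrist');C=cloud(i,d)
k=(p.max(2)<75)&(C[...,2]>.165)&(C[...,2]<.198)&(C[...,1]>.27)&(C[...,1]<.42)&(C[...,0]>.42)&(C[...,0]<.62);print('pad',k.sum(), C[k].min(0) if k.any() else 0,C[k].max(0) if k.any() else 0)
E
```

```text
t: 66.35
tool_pos: [0.5229, 0.1238, 0.2293]
orientation: [-2.078, -2.331, 0.034]
force: [0.3, 0.6, -0.1]
opening: 0.0009
t: 67.35
tool_pos: [0.5167, 0.1226, 0.2141]
orientation: [-2.739, -1.499, 0.075]
force: [-0.8, -0.5, -0.9]
opening: 0.0006
at [0.5167 0.1226 0.2141] jaw -32.7 q6 0.71 q [ 0.14 -0.01  1.59 -0.    1.61  0.71] F [-0.8 -0.5 -0.9] open 0.0006 t 67.3
 tool x,y axes [ 0.54  0.84 -0.03] [ 0.84 -0.54 -0.04] | shift world [ 14.3 247.4  35.9] tool-now [ 214.9 -122.7  -38.4] tool-after-turn [ 225.1 -103.5  -35.9] twist [-0.04   0.032 -0.081]
[(np.float64(0.66), 20), (np.float64(0.665), 50), (np.float64(0.67), 26)]
pad 74 [0.50644967 0.31879126 0.16981001] [0.52936412 0.35006861 0.19532346]
pad 0 0 0
```

The handle is at x≈0.667, so the drawer is home; the pad is at about (0.517, 0.335), as predicted. I go round to its outer side.

```bash

python3 -m pendant '[{"translation":[0,0,-12],"twist":[-0.04,0.032,-0.08],"grip":-1},{"translation":[0,0,-12],"twist":[0,0,0],"grip":-1},{"translation":[35,-16,0],"twist":[0,0,0],"grip":-1},{"translation":[35,-16,0],"twist":[0,0,0],"grip":-1},{"translation":[35,-16,0],"twist":[0,0,0],"grip":-1},{"translation":[35,-16,0],"twist":[0,0,0],"grip":-1},{"translation":[35,-16,0],"twist":[0,0,0],"grip":-1},{"translation":[35,-16,0],"twist":[0,0,0],"grip":-1},{"translation":[18,-8,0],"twist":[0,0,0],"grip":-1},{"translation":[0,0,0],"twist":[0,0,0],"grip":-1}]'
python3 - <<'E'
from h import *
go([.531,.370,.145],-28)
i=robot.camera_info('wrist');p,d=robot.read_camera('wrist');C=cloud(i,d)
k=(p.max(2)<75)&(C[...,2]>.165)&(C[...,2]<.198)&(C[...,1]>.27)&(C[...,1]<.42)&(C[...,0]>.42)&(C[...,0]<.62);print('pad',k.sum(), C[k].min(0) if k.any() else 0,C[k].max(0) if k.any() else 0)
E
```

```text
t: 68.45
tool_pos: [0.5363, 0.3817, 0.2448]
orientation: [2.708, 1.591, 0.001]
force: [0.5, -0.5, 0.7]
opening: 0.0008
at [0.5363 0.3817 0.2448] jaw -29.1 q6 1.05 q [ 0.54  0.27  1.23 -0.    1.64  1.05] F [ 0.5 -0.5  0.7] open 0.0008 t 68.5
 tool x,y axes [0.49 0.87 0.  ] [ 0.87 -0.49  0.  ] | shift world [ -5.3 -11.7 -99.8] tool-now [-12.8   1.   99.8] tool-after-turn [-12.8   0.9  99.8] twist [ 0.001  0.    -0.02 ]
pad 0 0 0
```

```bash

python3 -m pendant '[{"translation":[0,0,15],"twist":[0,0,-0.02],"grip":-1},{"translation":[0,0,15],"twist":[0,0,0],"grip":-1},{"translation":[0,0,15],"twist":[0,0,0],"grip":-1},{"translation":[0,0,15],"twist":[0,0,0],"grip":-1},{"translation":[0,0,15],"twist":[0,0,0],"grip":-1},{"translation":[0,0,15],"twist":[0,0,0],"grip":-1},{"translation":[0,0,5],"twist":[0,0,0],"grip":-1},{"translation":[0,0,0],"twist":[0,0,0],"grip":-1},{"translation":[0,0,0],"twist":[0,0,0],"grip":-1},{"translation":[0,0,0],"twist":[0,0,0],"grip":-1}]'
python3 - <<'E'
from h import *
go([.524,.3565,.145],-28)
i=robot.camera_info('wrist');p,d=robot.read_camera('wrist');C=cloud(i,d);cv2.imwrite('pics/w9.png',p[:,:,::-1])
E
```

```text
t: 69.5
tool_pos: [0.5363, 0.3747, 0.1398]
orientation: [2.695, 1.609, -0.007]
force: [0.4, -0.4, 0.1]
opening: 0.0006
at [0.5363 0.3747 0.1398] jaw -28.3 q6 1.03 q [ 0.53  0.31  1.38 -0.    1.46  1.03] F [ 0.4 -0.4  0.1] open 0.0006 t 69.5
 tool x,y axes [ 0.47  0.88 -0.  ] [ 0.88 -0.47  0.  ] | shift world [-12.3 -18.2   5.2] tool-now [-21.9  -2.2  -5.1] tool-after-turn [-21.8  -2.3  -5.2] twist [ 0.     0.005 -0.006]
```

View pics/w9.png

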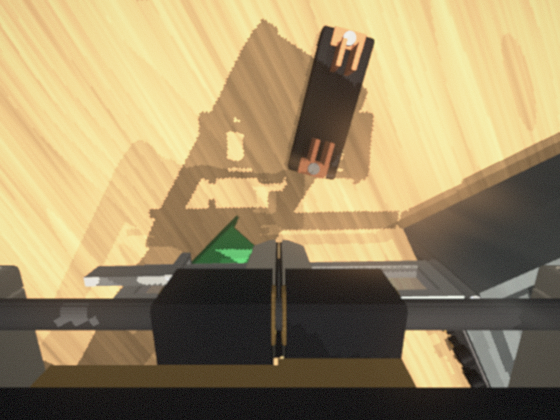

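The tool is on the gate's outer side, jaws parallel to the gate. Push and follow the arc.

```bash

python3 -m pendant '[{"translation":[-8,-1,-2],"twist":[0,0,0],"grip":-1},{"translation":[-8,-1,-2],"twist":[0,0,0],"grip":-1},{"translation":[-7,0,0],"twist":[0,0,0],"grip":-1},{"translation":[-13,-2,0],"twist":[0,0,-0.09],"grip":-1},{"translation":[-13,-2,0],"twist":[0,0,-0.09],"grip":-1},{"translation":[-13,-2,0],"twist":[0,0,-0.09],"grip":-1},{"translation":[-13,-2,0],"twist":[0,0,-0.09],"grip":-1},{"translation":[-13,-2,0],"twist":[0,0,-0.09],"grip":-1},{"translation":[0,0,0],"twist":[0,0,0],"grip":-1},{"translation":[0,0,0],"twist":[0,0,0],"grip":-1}]'
cat >> h.py <<'E'
def push(off=.0305):
    s=robot.read_state();M=R.from_rotvec(s["orientation"]).as_matrix();v=s["tool_pos"][:2]-[.640,.2595]
    th=np.radians(90)-np.arctan2(M[1,1],M[0,1]);r=np.hypot(*v)
    tg=(-np.pi/2-np.arctan2(v[1],v[0])-np.arctan2(off,.148))%(2*np.pi)
    print("tool-yaw theta",th.round(3),"position theta",tg.round(3),"r",r.round(4),"nominal",np.hypot(.148,off).round(4),"z",s["tool_pos"][2].round(4),"F",s["force"].round(1),"q6",s["q"][5].round(2))
E
python3 -c "
from h import *
push()"
```

```text
t: 70.55
tool_pos: [0.493, 0.2937, 0.1493]
orientation: [2.252, 2.186, 0.01]
force: [0.6, -0.0, 0.5]
opening: 0.0005
tool-yaw theta 1.6 position theta 1.596 r 0.1509 nominal 0.1511 z 0.1493 F [ 0.6 -0.   0.5] q6 0.48
```

```bash

python3 -m pendant '[{"translation":[-15,-2.3,1],"twist":[0,0,-0.1],"grip":-1},{"translation":[-15,-2.3,1],"twist":[0,0,-0.1],"grip":-1},{"translation":[-15,-2.3,1],"twist":[0,0,-0.1],"grip":-1},{"translation":[-15,-2.3,1],"twist":[0,0,-0.1],"grip":-1},{"translation":[-15,-2.3,0],"twist":[0,0,-0.1],"grip":-1},{"translation":[-15,-2.3,0],"twist":[0,0,-0.1],"grip":-1},{"translation":[-15,-2.3,0],"twist":[0,0,-0.1],"grip":-1},{"translation":[-15,-2.3,0],"twist":[0,0,-0.1],"grip":-1},{"translation":[-15,-2.3,0],"twist":[0,0,-0.1],"grip":-1},{"translation":[0,0,0],"twist":[0,0,0],"grip":-1}]'
python3 -c "
from h import *
push()
i=robot.camera_info('wrist');p,d=robot.read_camera('wrist');cv2.imwrite('pics/w10.png',p[:,:,::-1])"
```

```text
t: 71.55
tool_pos: [0.5235, 0.168, 0.1469]
orientation: [1.054, 2.954, 0.018]
force: [0.1, -0.5, 0.8]
opening: 0.0005
tool-yaw theta 0.685 position theta 0.702 r 0.1481 nominal 0.1511 z 0.1469 F [ 0.1 -0.5  0.8] q6 -0.67
```

View pics/w10.png

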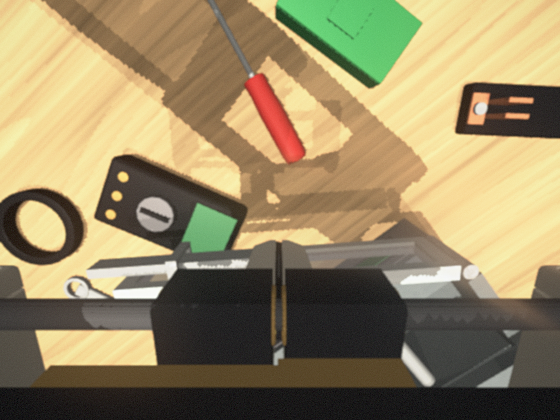

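The gate follows the finger (its bar at (90–280,265), parallel to the jaws). Continue to near shut, then slowly over the strike.

```bash

python3 -m pendant '[{"translation":[-15,-2.5,0],"twist":[0,0,-0.1],"grip":-1},{"translation":[-15,-2.5,0],"twist":[0,0,-0.1],"grip":-1},{"translation":[-15,-2.5,0],"twist":[0,0,-0.1],"grip":-1},{"translation":[-15,-2.5,0],"twist":[0,0,-0.1],"grip":-1},{"translation":[-9,-1.5,0],"twist":[0,0,-0.06],"grip":-1},{"translation":[-7,-1,0],"twist":[0,0,-0.05],"grip":-1},{"translation":[-6,-1,0],"twist":[0,0,-0.04],"grip":-1},{"translation":[-6,-1,0],"twist":[0,0,-0.04],"grip":-1},{"translation":[-6,-1,0],"twist":[0,0,-0.03],"grip":-1},{"translation":[0,0,0],"twist":[0,0,0],"grip":-1}]'
python3 -c "
from h import *
push();go([.6095,.1115,.147],90)"
```

```text
t: 72.6
tool_pos: [0.5936, 0.1295, 0.1458]
orientation: [-0.128, -3.129, -0.025]
force: [-0.5, 0.2, -0.2]
opening: 0.0006
tool-yaw theta 0.082 position theta 0.14 r 0.1381 nominal 0.1511 z 0.1458 F [-0.5  0.2 -0.2] q6 -1.37
at [0.5936 0.1295 0.1458] jaw 85.3 q6 -1.37 q [ 0.12  0.18  1.52  0.02  1.45 -1.37] F [-0.5  0.2 -0.2] open 0.0006 t 72.6
 tool x,y axes [-1.    0.08  0.01] [0.08 1.   0.02] | shift world [ 15.9 -18.    1.2] tool-now [-17.3 -16.6  -1.7] tool-after-turn [-15.9 -18.   -1.2] twist [ 0.016 -0.01  -0.082]
```

```bash

python3 -m pendant '[{"translation":[8,0,0],"twist":[0.015,-0.01,-0.04],"grip":-1},{"translation":[0,-8,0],"twist":[0,0,-0.04],"grip":-1},{"translation":[0,-8,0],"twist":[0,0,0],"grip":-1},{"translation":[0,0,0],"twist":[0,0,0],"grip":-1},{"translation":[-8,0,0],"twist":[0,0,0],"grip":-1},{"translation":[-6,0,0],"twist":[0,0,0],"grip":-1},{"translation":[-6,0,0],"twist":[0,0,0],"grip":-1},{"translation":[-6,0,0],"twist":[0,0,0],"grip":-1},{"translation":[0,0,0],"twist":[0,0,0],"grip":-1},{"translation":[0,0,0],"twist":[0,0,0],"grip":-1}]'
python3 -c "
from h import *
go([.6095,.1115,.147],90)"
```

```text
t: 73.6
tool_pos: [0.6057, 0.12, 0.1455]
orientation: [-0.009, -3.131, -0.002]
force: [0.3, -0.4, -0.3]
opening: 0.0003
at [0.6057 0.12   0.1455] jaw 89.7 q6 -1.45 q [ 0.11  0.21  1.48  0.    1.46 -1.45] F [ 0.3 -0.4 -0.3] open 0.0003 t 73.6
 tool x,y axes [-1.    0.01  0.01] [0.01 1.   0.  ] | shift world [ 3.8 -8.5  1.5] tool-now [-3.9 -8.5 -1.5] tool-after-turn [-3.8 -8.5 -1.5] twist [ 0.001 -0.01  -0.006]
```

```bash

python3 -m pendant '[{"translation":[-5,0,0],"twist":[0,-0.01,0],"grip":-1},{"translation":[-5,0,0],"twist":[0,0,0],"grip":-1},{"translation":[-5,0,0],"twist":[0,0,0],"grip":-1},{"translation":[-6,0,0],"twist":[0,0,0],"grip":-1},{"translation":[-6,0,0],"twist":[0,0,0],"grip":-1},{"translation":[-6,0,0],"twist":[0,0,0],"grip":-1},{"translation":[-6,0,0],"twist":[0,0,0],"grip":-1},{"translation":[-6,0,0],"twist":[0,0,0],"grip":-1},{"translation":[-6,0,0],"twist":[0,0,0],"grip":-1},{"translation":[0,0,0],"twist":[0,0,0],"grip":-1}]'
python3 - <<'E'
from h import *
go([.6095,.1115,.147],90)
i=robot.camera_info('scene');p,d=robot.read_camera('scene');C=cloud(i,d)
k=(p.max(2)<70)&(C[...,2]>.166)&(C[...,2]<.196)&(C[...,0]>.56)&(C[...,0]<.68)&(C[...,1]>.05)&(C[...,1]<.2);print('pad',k.sum(),C[k].min(0) if k.any() else 0,C[k].max(0) if k.any() else 0)
E
```

```text
t: 74.6
tool_pos: [0.6014, 0.1203, 0.1466]
orientation: [-0.005, -3.024, 0.01]
force: [0.1, -0.1, -0.6]
opening: 0.0007
at [0.6014 0.1203 0.1466] jaw 89.8 q6 -1.46 q [ 0.11  0.32  1.36  0.01  1.58 -1.46] F [ 0.1 -0.1 -0.6] open 0.0007 t 74.6
 tool x,y axes [-0.99  0.    0.12] [ 0.    1.   -0.01] | shift world [ 8.1 -8.8  0.4] tool-now [-8.  -8.8 -1.2] tool-after-turn [-8.1 -8.8 -0.4] twist [-0.007 -0.117 -0.003]
pad 106 [0.61595038 0.09632623 0.16794164] [0.64094432 0.12041682 0.19553965]
```

The tool stalled against a stop, and the pad reads nearly where it started. Back off, clear the hand and compare with the first pictures.

```bash

python3 -m pendant '[{"translation":[10,0,0],"twist":[0,-0.06,0],"grip":-1},{"translation":[20,0,0],"twist":[0,-0.06,0],"grip":-1},{"translation":[25,0,0],"twist":[0,0,0],"grip":-1},{"translation":[20,0,-20],"twist":[0,0,0],"grip":-1},{"translation":[0,0,-30],"twist":[0,0,0],"grip":-1},{"translation":[0,0,-40],"twist":[0,0,0],"grip":-1},{"translation":[0,-40,-30],"twist":[0,0,0],"grip":-1},{"translation":[0,-45,0],"twist":[0,0,0],"grip":-1},{"translation":[0,-45,0],"twist":[0,0,0],"grip":-1},{"translation":[0,-45,0],"twist":[0,0,0],"grip":-1}]'
python3 -m pendant '[{"translation":[0,-45,0],"twist":[0,0,0],"grip":-1},{"translation":[0,-45,0],"twist":[0,0,0],"grip":-1},{"translation":[0,-45,0],"twist":[0,0,0],"grip":-1},{"translation":[0,-45,0],"twist":[0,0,0],"grip":-1},{"translation":[0,0,0],"twist":[0,0,0],"grip":-1},{"translation":[0,0,0],"twist":[0,0,0],"grip":-1},{"translation":[0,0,0],"twist":[0,0,0],"grip":-1},{"translation":[0,0,0],"twist":[0,0,0],"grip":-1},{"translation":[0,0,0],"twist":[0,0,0],"grip":-1},{"translation":[0,0,0],"twist":[0,0,0],"grip":-1}]'
python3 - <<'E'
from h import *
out=[]
for n,c in(("top",(140,230,180,320)),("scene",(140,290,240,400))):
    z=np.load(f"pics/{n}0.npz");i=robot.camera_info(n);p,d=robot.read_camera(n)
    for nm,a,b in(("start",z["p"],z["d"]),("now",p,d)):
        C=cloud(i,b)
        k=(a.max(2)<70)&(C[...,2]>.172)&(C[...,2]<.21)&(C[...,0]>.56)&(C[...,0]<.69)&(C[...,1]>.05)&(C[...,1]<.2);print(n,nm,"pad",k.sum(),C[k].mean(0).round(4))
        y=C[...,1];k=(abs(C[...,2]-.14)<.004)&(C[...,0]>.5)&(C[...,0]<.652)&(y>-.005)&(y<.25)
        if k.sum()>20: print("   gate top line x=a+b*y",np.polyfit(y[k],C[...,0][k],1).round(4),k.sum())
        k=(C[...,2]>.135)&(C[...,2]<.1425)&(y>.08)&(y<.17)&(C[...,0]>.655)&(C[...,0]<.69);print("   handle x",np.median(C[...,0][k]).round(4))
        if n=="scene": out.append(cv2.resize(a[140:290,240:400,::-1],None,fx=2.4,fy=2.4))
    if n=="top":
        D=np.abs(p.astype(int)-z["p"]).max(2)
cv2.imwrite("pics/cmp.png",np.hstack(out))
E
```

```text
t: 75.65
tool_pos: [0.5268, -0.0547, 0.2724]
orientation: [-0.006, 3.12, -0.013]
force: [1.2, -0.6, -0.3]
opening: 0.0003
t: 76.65
tool_pos: [0.5296, -0.2475, 0.2762]
orientation: [0.002, 3.107, -0.024]
force: [0.8, -0.1, -0.4]
opening: 0.0004
top start pad 107 [0.627  0.1104 0.1894]
   gate top line x=a+b*y [-0.0019  0.6404] 390
   handle x 0.6648
top now pad 106 [0.6269 0.1104 0.1898]
   gate top line x=a+b*y [0.0031 0.6396] 405
   handle x 0.6646
scene start pad 91 [0.632  0.1048 0.1861]
   gate top line x=a+b*y [2.0e-04 6.4e-01] 344
   handle x 0.6681
scene now pad 91 [0.6315 0.105  0.1857]
   gate top line x=a+b*y [0.0012 0.6397] 345
   handle x 0.6681
```

View pics/cmp.png

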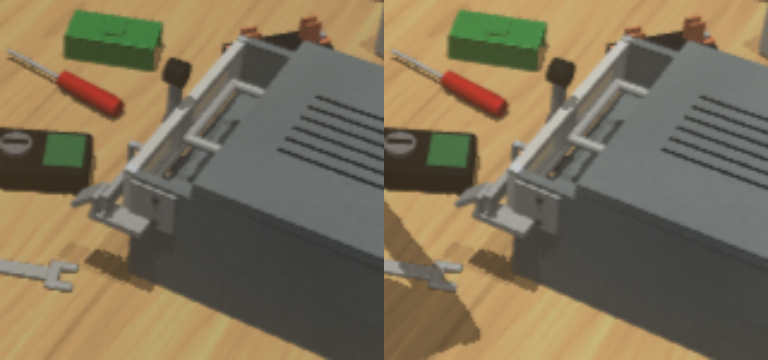

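Start (left) and now (right) are indistinguishable: gate shut, bar level in the catch, pad and handle within 1 mm. The arm stands clear, so I hand in.

```bash
python3 -c "
from plant import robot
print(robot.close_job())"
```

```text
the job is handed in; nothing more can be done
None
```

The job is done and handed in at about 77 s. The three fuses present are in the drawer, the drawer is pushed home, and the gate is shut and latched.

**What I did**
- I lifted the latch by its thumb pad and swung the gate open to about 2.06 rad.
- I pulled the drawer out about 165 mm and laid one fuse each in bays 1, 2 and 4.
- I pushed the drawer home by its handle and pushed the gate shut until the bar dropped into the catch.

**Last checks**
- **Fuses:** before closing, all were flat (tops about 124 mm above the bench) and front-to-back within about 1°. They were roughly 7, 12 and 8 mm off their bay middles, against the 24 mm allowed.
- **Gate, latch and drawer:** pad and handle positions match the first pictures within 1 mm in both fixed cameras. The gate-edge line differs by 0.001 rad (scene camera) and 0.005 rad (top camera), against the 0.03 rad limit.
- **Bystanders:** no contact noticed. The end cap and meter were re-measured in place.

**What went wrong on the way**
- The first pad grip and the first handle grip slipped, because the real fingertips sit about 27 mm above the reported TCP. I measured this and corrected for it.
- During the first slip the bar came to rest on top of the lip. I gripped the pad again and tilted it further with the gate about 0.04 rad ajar, within step 1's limit. The latch angle came from images, not a direct reading.
- The third fuse was knocked about 3 cm aside before I reached it, so I located it again before picking it up.

**Not checked:** I could not see the fuses once the drawer was closed. Their final positions rest on the check before the push and on the drawer having been pushed in slowly.

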